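Push the spice tins home in their rack

ROBOT

A 6-joint arm with a two-finger parallel gripper is mounted at the origin on the work surface. World frame = base frame: x ahead of the robot, y to its left, z up, the work surface at z = 0. Lengths are in m, angles in rad, forces in N, time in s.
With the tool pointing down it reaches from about 0.375 to 0.9 m from the base axis. Payload 3.1 kg.
Tool frame: the origin (TCP) lies midway between the tips of the shut fingers; the grasp point (between the pads) lies 19 mm behind it (manip.grasp_offset is the distance from the TCP to the grasp point, in m); z points along the fingers, y is the line along which they close (so a half turn about z gives the same grasp; the last joint's range is limited). The gripper opens to 85 mm and grips with 20 to 120 N. Pads are 22 mm wide; open, the fingers measure 114 mm over their backs; the gripper's body (76 mm by 85 mm) begins 54 mm behind the grasp point. The pads swing forward as they close: fully open they stand 13 mm farther back than shut.
Start: joints at [1.067, 0.527, 1.433, -0, 1.181, -0.178], TCP at [0.199, 0.592, 0.205] pointing down, gripper open.
Joint ranges: [-3.08, 3.08], [-0.75, 2.2], [0.22, 2.44], [-1.43, 4.57], [0, 2.65], [-2.85, 2.85]. Speed limits (rad/s): [2.79, 2.79, 3.14, 3.14, 3.14, 3.14].

INTERFACE

Orientations are given as a unit quaternion [x, y, z, w].
In Python, from station import sensors, cams, order, manip gives the robot as it stands.
- The arm moves only by the tool move_arm, never from a script. Its argument "targets" is a list of rows, each an object of numbers: "dx", "dy", "dz": the shift along the world's x, y, z normalised to -1 to 1, where 1 is 25 mm; "rx", "ry", "rz": the turn, a rotation vector about the world's x, y, z normalised to -1 to 1, where 1 is 30 degrees. A call has exactly 10 rows; each row shifts and turns the commanded pose from where the row before left it; what a row does not reach is not made up. A row lasts 1/8 s, in which the tool goes at most 62.5 mm and 10.7 degrees, less where a joint would pass 70% of its speed; a pose out of reach is approached as far as the arm can. A call with a number of a shift or a turn outside -1 to 1 is refused whole. A call with a gripper value outside its range is refused whole. "claw" is the opening in per cent of the stroke, from 0 (shut) to 100 (fully open), set as the call begins (left out, the last holds). The fingers move at their own pace and stop on an object; "newtons" is the grip in N (left out, the last holds). Time passes only in rows, so rows that do not move let the fingers close, or fill a call up. It gives the time, the measured TCP pose, the force, the opening and the grip force at its end, in the units of the state.
- sensors.sense(): the state, without advancing time (a new reading comes with each control period).
- cams.snapshot(name): name is "side" or "top" or "wrist"; returns the picture (480x640x3 uint8, red, green, blue); there is no depth.
- cams.camera_model(name): a dict with "fx", "fy", "cx", "cy" (pixels), "extrinsics" (4x4, takes a point from world to camera coordinates). Camera axes: x right, y down, z forward; pixel columns grow to the right and rows downward; lengths in m; the calibration is good to about 2 mm. A picture is of the moment at which its call begins: read the wrist's pose just before it. camera_model takes no time and is no camera call; for the wrist camera it gives the pose at the moment of the call.
- order.sign_off(): hands the job in; it is judged then, once.
The state is a dict: "t": time; "q": joint angles; "qd": joint speeds; "tau": joint torques, N m; "tcp_pos": TCP position; "tool_rot": TCP orientation; "force": force on the tool from outside, world axes, zero at the start; "ft_torque": the same for the moment, N m; "finger_gap": opening from 0.0 (shut) to 1.0 (fully open); "gripper_force": force on a finger pad.
Only numpy, scipy, OpenCV 4.12 (cv2) and the standard library are available. Lean on these libraries where they do the work, as an engineer would, in place of code of your own. Each camera call takes 0.05 s, during which the arm holds its last target. There are 200 camera calls.

TASK

Set the lone spice tin down squarely in line behind the row of three, within a finger's breadth of the last, before the row is moved into the grey rack. Then slide all four together as one straight row, without buckling or lifting, into the rack until the front tin presses on the end stop with about 10 N (6 N or less does not seat it, 20 N cracks it), and leave them there, the front tin still touching the stop. Do not disturb the cup, canister or saucer.

Things in the scene. Friction and masses are not known exactly. Their poses are not given: they have to be found in the camera images.
- rack: grey plastic tin rack fixed to the counter: a straight channel with no floor. Origin on the counter, on the channel's centre line, at the mouth (start of the straight rails); x points into the rack (the way to push), z up. Two rails 16 mm high, 8 mm thick, 50 mm apart inside, from x = 0 to 279 mm; before the mouth they flare to about 70 mm apart at x = -31 mm
- rack_end (a point): on the counter, at the inner face of the end wall, 271 mm from the mouth. The rack's last part, from 190 mm on, has 66 mm high sides and a roof 70 mm high. Under it an end stop is clamped out of sight, its rubber pad's face 192 to 232 mm from the mouth: just where is not reported, it must be felt. Four tins home leave the last one's rear face 16 to 56 mm inside the mouth
- rack_pad (a point): on the counter, on the centre line, 192 mm from the mouth: the nearest place the end stop's pad can be (fixed to the rack, not to the stop). The pad gives about 8 N per mm, 5 mm at most. The row seats when the stop feels over 6 N; over 20 N cracks it. Sliding the four tins takes some 1.5 to 9 N more, felt by the hand but not by the stop
- tin1_c (a point): front tin of the row, nearest the rack, its front face roughly 25 mm short of the mouth: square spice tin, plain steel with a press-on lid, 44 x 44 mm in plan, 56 mm tall, rounded 3 mm edges, 0.1 to 0.2 kg, standing on the counter; this point is its centre, 28 mm above its underside; z is up, x and y are square to its side faces
- tin2_c (a point): second tin of the row, some 3 to 14 mm behind the first: square spice tin, plain steel with a press-on lid, 44 x 44 mm in plan, 56 mm tall, rounded 3 mm edges, 0.1 to 0.2 kg, standing on the counter; this point is its centre, 28 mm above its underside; z is up, x and y are square to its side faces
- tin3_c (a point): third and last tin of the row, some 3 to 12 mm behind the second: square spice tin, plain steel with a press-on lid, 44 x 44 mm in plan, 56 mm tall, rounded 3 mm edges, 0.1 to 0.2 kg, standing on the counter; this point is its centre, 28 mm above its underside; z is up, x and y are square to its side faces
- tin4_c (a point): the lone tin, standing apart to the robot's right: square spice tin, plain steel with a press-on lid, 44 x 44 mm in plan, 56 mm tall, rounded 3 mm edges, 0.1 to 0.2 kg, standing on the counter; this point is its centre, 28 mm above its underside; z is up, x and y are square to its side faces
- cup: bystander: green ceramic cup, 76 mm across, 80 mm tall; origin under its centre
- canister: bystander: closed white plastic canister with grey lid, 84 mm across, 110 mm tall; origin under its centre
- saucer: bystander: glass saucer, 120 mm across, 18 mm tall; origin under its centre

How it is judged:
On the way, in this order (a step that is already met when the one before it is completed fails the run):
1. the lone tin stands on the counter within 15 mm behind the third, square to the rack and within 10 mm of its centre line, while the front tin's centre is not yet past the mouth (horizontal distance between tin3_c and tin4_c below 0.059 m and y of tin4_c in the frame of rack between -0.01 and 0.01 m and (angle between the x axis of tin4_c and the x axis of rack, either way round below 0.15 rad or angle between the y axis of tin4_c and the x axis of rack, either way round below 0.15 rad) and height (world z) of tin4_c below 0.034 m and angle between tin4_c's own z axis and vertical below 0.1 rad and x of tin1_c in the frame of rack below 0 m), for 0.2 s.
2. all four stand in the rack as one tight straight row and the front tin presses on the end stop with more than 6 N (contact force between tin1 and rack above 6 N and y of tin1_c in the frame of rack between -0.006 and 0.006 m and (angle between the x axis of tin1_c and the x axis of rack, either way round below 0.12 rad or angle between the y axis of tin1_c and the x axis of rack, either way round below 0.12 rad) and height (world z) of each of tin1_c, tin2_c, tin3_c, tin4_c below 0.034 m and angle between each of tin1_c, tin2_c, tin3_c, tin4_c's own z axis and vertical below 0.1 rad and y of tin2_c in the frame of rack between -0.006 and 0.006 m and (angle between the x axis of tin2_c and the x axis of rack, either way round below 0.12 rad or angle between the y axis of tin2_c and the x axis of rack, either way round below 0.12 rad) and y of tin3_c in the frame of rack between -0.006 and 0.006 m and (angle between the x axis of tin3_c and the x axis of rack, either way round below 0.12 rad or angle between the y axis of tin3_c and the x axis of rack, either way round below 0.12 rad) and y of tin4_c in the frame of rack between -0.006 and 0.006 m and (angle between the x axis of tin4_c and the x axis of rack, either way round below 0.12 rad or angle between the y axis of tin4_c and the x axis of rack, either way round below 0.12 rad) and horizontal distance between tin1_c and tin2_c below 0.048 m and horizontal distance between tin2_c and tin3_c below 0.048 m and horizontal distance between tin3_c and tin4_c below 0.048 m and x of tin1_c in the frame of rack above 0.16 m and x of tin4_c in the frame of rack above 0.029 m), for 0.15 s.
At the end, for the whole second after the job is handed in: all four tins upright on the counter in the rack, at rest, the front one still touching the stop (over 0.2 N): centres within 6 mm of the centre line, square within 0.12 rad, neighbouring centres under 48 mm apart, front and last tin centres more than 160 and 29 mm inside the mouth (y of tin1_c in the frame of rack between -0.006 and 0.006 m and (angle between the x axis of tin1_c and the x axis of rack, either way round below 0.12 rad or angle between the y axis of tin1_c and the x axis of rack, either way round below 0.12 rad) and height (world z) of each of tin1_c, tin2_c, tin3_c, tin4_c below 0.034 m and angle between each of tin1_c, tin2_c, tin3_c, tin4_c's own z axis and vertical below 0.1 rad and y of tin2_c in the frame of rack between -0.006 and 0.006 m and (angle between the x axis of tin2_c and the x axis of rack, either way round below 0.12 rad or angle between the y axis of tin2_c and the x axis of rack, either way round below 0.12 rad) and y of tin3_c in the frame of rack between -0.006 and 0.006 m and (angle between the x axis of tin3_c and the x axis of rack, either way round below 0.12 rad or angle between the y axis of tin3_c and the x axis of rack, either way round below 0.12 rad) and y of tin4_c in the frame of rack between -0.006 and 0.006 m and (angle between the x axis of tin4_c and the x axis of rack, either way round below 0.12 rad or angle between the y axis of tin4_c and the x axis of rack, either way round below 0.12 rad) and horizontal distance between tin1_c and tin2_c below 0.048 m and horizontal distance between tin2_c and tin3_c below 0.048 m and horizontal distance between tin3_c and tin4_c below 0.048 m and x of tin1_c in the frame of rack above 0.16 m and x of tin4_c in the frame of rack above 0.029 m and contact force between tin1 and rack above 0.2 N and linear speed of each of tin1, tin2, tin3, tin4 below 0.01 m/s).
It fails at once if the end stop is pushed with more than 20 N (contact force between tin1 and rack above 20 N).
It fails at once if the row buckles: one of the first three tins gets more than 15 mm off the rack's centre line, or tips more than 0.25 rad, or is lifted more than 12 mm (y of any of tin1_c, tin2_c, tin3_c in the frame of rack above 0.015 m or y of any of tin1_c, tin2_c, tin3_c in the frame of rack below -0.015 m or angle between any of tin1_c, tin2_c, tin3_c's own z axis and vertical above 0.25 rad or height (world z) of any of tin1_c, tin2_c, tin3_c above 0.04 m).
It fails at once if the row splays: neighbouring tins of the first three are more than 70 mm apart (horizontal distance between tin1_c and tin2_c above 0.07 m or horizontal distance between tin2_c and tin3_c above 0.07 m).
It fails at once if the cup, canister or saucer is moved more than 20 mm (distance of any of cup, canister, saucer from where it was at the start of the episode above 0.02 m).
It also fails if it takes over 72 s, if anything falls off the work surface, if the arm or the gripper's body presses on something with over 40 N, if the wrist force passes 120 N, or if a joint passes its speed limit or range.

## Working session

There is one attempt and no reset: what is moved stays moved. The work goes in short steps, Python scripts to look and compute and a tool call to move; the robot and the scene stay as the last step left them, time stands still between calls to the robot, and variables do not carry over. Pictures are saved under pics/ and viewed, at most 10 in all, crops included, and the job is handed in when it is done.

Besides the shell and the picture viewer there is one more tool, called after "Call:" as name([rows], argument=value, ...), one row to a line, values as JSON. move_arm: Moves the arm, as the interface text tells. Scaled input: -1 to 1 covers 25 mm each way for a shift and 30 degrees each way for a turn. Its arguments: {"type":"object","properties":{"targets":{"type":"array"},"claw":{"type":"number"},"newtons":{"type":"number"}},"required":["targets"]}

```bash
ls; mkdir -p pics; python3 - <<'E'
from station import sensors, cams, order, manip
import cv2,numpy as np
s=sensors.sense();print(s['t'],s['tcp_pos'],s['tool_rot'],s['force'],manip.grasp_offset)
for n in('top','side'):
    im=cams.snapshot(n);cv2.imwrite(f'pics/{n}0.png',im[:,:,::-1]);m=cams.camera_model(n)
    print(n,m['fx'],m['cx'],m['cy'],np.round(m['extrinsics'],4).tolist())
E
```

```text
pics
0.0 [0.1990184  0.59163896 0.20383235] [ 1.61673601e-01  9.86843663e-01 -1.04371966e-03 -3.76103454e-04] [ 1.10559117 -0.31035749 -0.44242471] 0.0187
top 445.83578314797995 320.07976827629625 239.72166647632923 [[0.0002, -1.0, -0.0013, -0.043], [-0.9808, 0.0001, -0.1953, 0.6358], [0.1953, 0.0013, -0.9808, 0.7558], [0.0, 0.0, 0.0, 1.0]]
side 462.11201631850076 322.5736440674337 237.83182246419477 [[0.8081, -0.589, 0.0099, -0.549], [-0.4414, -0.6166, -0.6519, 0.2628], [0.3901, 0.5224, -0.7582, 0.7273], [0.0, 0.0, 0.0, 1.0]]
```

View pics/top0.png

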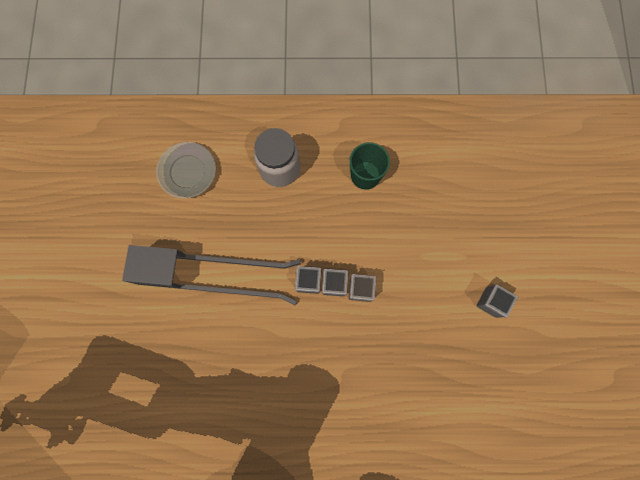

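View pics/side0.png

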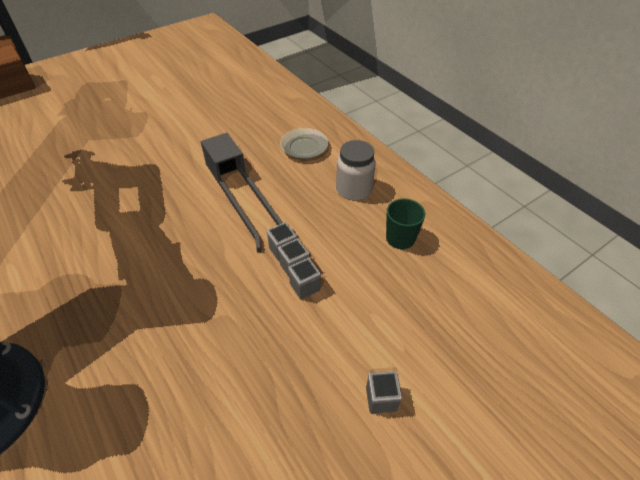

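The top view shows the rack running along world +y (mouth near px (297,280), roofed end near (150,266)). The row is at (308,279), (335,282), (363,288), and the lone tin, turned about 30°, is at (500,301). The side view agrees, with the lone tin at (384,390).

```bash
python3 - <<'E'
import cv2,numpy as np
t=cv2.imread('pics/top0.png');s=cv2.imread('pics/side0.png')
r=lambda im,x,y,w,h,k:cv2.resize(im[y:y+h,x:x+w],None,fx=k,fy=k,interpolation=cv2.INTER_CUBIC)
a=r(t,280,250,100,60,8); 
out=np.zeros((600,800,3),np.uint8); a=r(t,280,250,100,60,5); out[:300,:500]=a   # k5
out[:300,500:800]=r(t,470,270,60,60,5)
out[300:600,:300]=r(s,265,220,60,60,5)
out[300:600,300:600]=r(s,355,360,60,60,5)
out[300:600,600:800]=r(t,110,235,80,120,2.5)
cv2.imwrite('pics/crop1.png',out)
E
```

```text
(no output)
```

View pics/crop1.png

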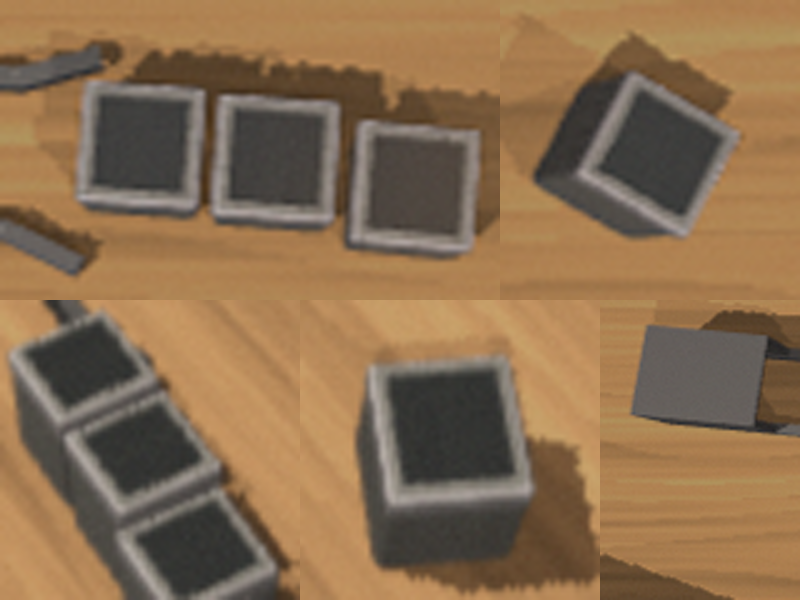

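```bash
cat > h.py <<'E'
import cv2,numpy as np
from station import cams
def px(pts,ox,oy,pu,pv,k):
    p=np.array(pts,float); return np.c_[(p[:,0]-pu+.5)/k-.5+ox,(p[:,1]-pv+.5)/k-.5+oy]
def ray(n,p):
    m=cams.camera_model(n);E=np.array(m['extrinsics']);R=E[:3,:3];c=-R.T@E[:3,3]
    p=np.atleast_2d(p);d=np.c_[(p[:,0]-m['cx'])/m['fx'],(p[:,1]-m['cy'])/m['fy'],np.ones(len(p))]@R
    return c,d
def at(n,p,z):
    c,d=ray(n,p);return c+d*((z-c[2])/d[:,2])[:,None]
def tri(p,q,a='top',b='side'):
    c1,d1=ray(a,p);c2,d2=ray(b,q);o=[]
    for u,v in zip(d1,d2):
        s=np.linalg.lstsq(np.c_[u,-v],c2-c1,rcond=None)[0];o.append((c1+u*s[0]+c2+v*s[1])/2)
    return np.array(o)
E
python3 - <<'E'
from h import *
np.set_printoptions(precision=4,suppress=True)
T={1:[(86,83),(206,90),(198,208),(79,202)],2:[(219,96),(339,103),(332,222),(213,216)],3:[(358,121),(480,130),(472,247),(347,241)]}
S={1:[(103,314),(157,377),(52,421),(10,352)],2:[(162,392),(219,464),(120,522),(65,430)]}
for k in T:
    p=px(T[k],280,250,0,0,5);X=at('top',p,.056);e=X[1]-X[0]+X[2]-X[3]
    print(k,X.mean(0),'ang of y-edge',np.degrees(np.arctan2(e[0],-e[1])),np.linalg.norm(np.diff(X,axis=0),axis=1))
    if k in S: 
        q=px(S[k],265,220,0,300,5);print(' tri',tri([p.mean(0)],[q.mean(0)]))
        print(' side',at('side',q,.056).mean(0))
p=px([(633,74),(738,133),(685,236),(582,173)],470,270,500,0,5);X=at('top',p,.056)
q=px([(370,366),(511,358),(531,490),(389,502)],355,360,300,300,5);Y=at('side',q,.056)
for Z in(X,Y):
    e=Z[1]-Z[0]+Z[2]-Z[3];print(4,Z.mean(0),np.degrees(np.arctan2(e[1],e[0])),np.linalg.norm(np.diff(Z,axis=0),axis=1))
print(tri([p.mean(0)],[q.mean(0)]))
print('roof',at('top',px([(650,324),(768,336),(755,427),(634,413)],110,235,600,300,2.5),.07))
t=cv2.imread('pics/top0.png')
r=lambda im,x,y,w,h,k:cv2.resize(im[y:y+h,x:x+w],None,fx=k,fy=k,interpolation=cv2.INTER_CUBIC)
out=np.vstack([r(t,165,245,80,60,7)[:,:560],r(t,235,250,80,60,7)[:,:560]])[:]
o=np.zeros((600,800,3),np.uint8);o[:300,:800]=cv2.resize(t[245:305,150:310],(800,300),interpolation=cv2.INTER_CUBIC)
s=cv2.imread('pics/side0.png');o[300:,:]=cv2.resize(s[130:250,190:350],(800,300*2),interpolation=cv2.INTER_CUBIC)[:300]
cv2.imwrite('pics/crop2.png',o)
E
```

```text
1 [ 0.5648 -0.0211  0.056 ] ang of y-edge -3.120493589045888 [0.044  0.0431 0.0431]
 tri [[ 0.5641 -0.0209  0.0561]]
 side [ 0.5636 -0.0204  0.056 ]
2 [ 0.5599 -0.0697  0.056 ] ang of y-edge -3.118608669252834 [0.0439 0.0434 0.0431]
 tri [[ 0.5595 -0.0695  0.0551]]
 side [ 0.559  -0.0697  0.056 ]
3 [ 0.5506 -0.1198  0.056 ] ang of y-edge -3.4802532714853536 [0.0445 0.0425 0.0451]
4 [ 0.5257 -0.3698  0.056 ] -121.40321094251894 [0.042  0.0428 0.0417]
4 [ 0.5253 -0.3693  0.056 ] -31.728172368927687 [0.0437 0.0413 0.0425]
[[ 0.5254 -0.3697  0.0558]]
roof [[0.6259 0.3027 0.07  ]
 [0.617  0.2164 0.07  ]
 [0.5511 0.2216 0.07  ]
 [0.5611 0.3088 0.07  ]]
```

View pics/crop2.png

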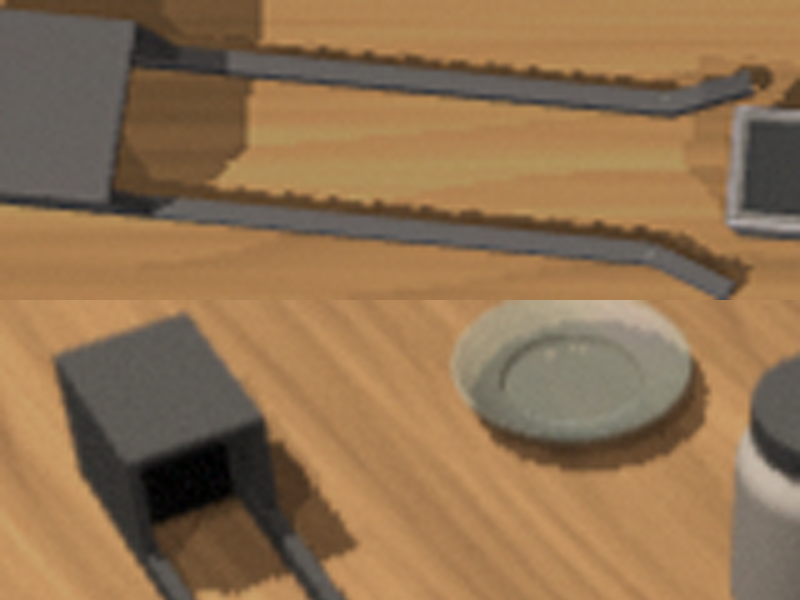

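Crop2 shows the upper rail's outer top edge running (230,52) to (670,90). The lower rail's inner top edge runs (180,198) to (645,243). The bends at the mouth are at about (670,100) and (652,250), and the front tin stands just before the flare.

```bash
python3 - <<'E'
from h import *
np.set_printoptions(precision=4,suppress=True)
P=at('top',px([(230,52),(670,90),(180,198),(645,243),(670,112),(652,246)],150,245,0,0,5),.016)
print(P)
print('slope dx/dy up,low',(P[0]-P[1])[0]/(P[0]-P[1])[1],(P[2]-P[3])[0]/(P[2]-P[3])[1])
T=np.array([[.5645,-.0208],[.5596,-.0696],[.5504,-.1196]])
for a in (.08,.09,.1,.11):
    d=np.array([np.sin(a),np.cos(a)]);n=np.array([-d[1],d[0]]) # rack y = z x d
    # left of +y dir is -x
    o=[p[:2]@n for p in P]; print(a,np.array(o)-0, 'mid',(o[0]+.033),(o[2]-.025),'tins',T@n)
E
```

```text
[[0.615  0.1973 0.016 ]
 [0.6002 0.0272 0.016 ]
 [0.5587 0.2133 0.016 ]
 [0.5416 0.0357 0.016 ]
 [0.5917 0.0271 0.016 ]
 [0.5405 0.0331 0.016 ]]
slope dx/dy up,low 0.08706068349914008 0.09612829548854476
0.08 [-0.5973 -0.5961 -0.5398 -0.537  -0.5876 -0.5361] mid -0.5642756786289932 -0.5648383325094902 tins [-0.5644 -0.5634 -0.5582]
0.09 [-0.5948 -0.5953 -0.5372 -0.5362 -0.5869 -0.5353] mid -0.5617878174608347 -0.562239102811384 tins [-0.5641 -0.5636 -0.5589]
0.1 [-0.5922 -0.5945 -0.5346 -0.5353 -0.586  -0.5345] mid -0.559240478006585 -0.5595861496506944 tins [-0.5638 -0.5638 -0.5596]
0.11 [-0.5896 -0.5936 -0.5319 -0.5344 -0.5851 -0.5336] mid -0.5566339149980668 -0.5568797383205266 tins [-0.5634 -0.5639 -0.5602]
```

Call:
move_arm([
  {"dx": 1,"dy": -1,"rz": -0.1715},
  {"dx": 1,"dy": -1,"rz": -0.1715},
  {"dx": 1,"dy": -1,"rz": -0.1715},
  {"dx": 1,"dy": -1,"rz": -0.1715},
  {"dx": 1,"dy": -1,"rz": -0.1715},
  {"dx": 1,"dy": -1,"rz": -0.1715},
  {"dx": 1,"dy": -1,"rz": -0.1715},
  {"dx": 1,"dy": -1,"rz": -0.1715},
  {"dx": 1,"dy": -1,"rz": -0.1715},
  {"dx": 1,"dy": -1,"rz": -0.1715},
], claw=100, newtons=60)

```text
schema error: expected keys dx, dy, dz, rx, ry, rz
```

Call:
move_arm([
  {"dx": 0.3,"dy": -1,"rz": -0.1715},
  {"dx": 0.3,"dy": -1,"rz": -0.1715},
  {"dx": 0.3,"dy": -1,"rz": -0.1715},
  {"dx": 0.3,"dy": -1,"rz": -0.1715},
  {"dx": 0.3,"dy": -1,"rz": -0.1715},
  {"dx": 0.3,"dy": -1,"rz": -0.1715},
  {"dx": 0.3,"dy": -1,"rz": -0.1715},
  {"dx": 0.3,"dy": -1,"rz": -0.1715},
  {"dx": 0.3,"dy": -1,"rz": -0.1715},
  {"dx": 0.3,"dy": -1,"rz": -0.1715},
])

```text
schema error: expected keys dx, dy, dz, rx, ry, rz
```

Call:
move_arm([
  {"dy": -1},
  {"dy": -1},
  {"dy": -1},
  {"dy": -1},
  {"dy": -1},
  {"dy": -1},
  {"dy": -1},
  {"dy": -1},
  {"dy": -1},
  {"dy": -1},
])

```text
schema error: expected keys dx, dy, dz, rx, ry, rz
```

Call:
move_arm([
  {"dy": -1,"dz": -0.4},
  {"dy": -1,"dz": -0.4},
  {"dy": -1,"dz": -0.4},
  {"dy": -1,"dz": -0.4},
  {"dy": -1,"dz": -0.4},
  {"dy": -1,"dz": -0.4},
  {"dy": -1,"dz": -0.4},
  {"dy": -1,"dz": -0.4},
  {"dy": -0.46,"dz": -0.4},
  {},
])

```text
schema error: expected keys dx, dy, dz, rx, ry, rz
```

```bash
python3 - <<'E'
from station import sensors, cams
import cv2,numpy as np
s=sensors.sense();print(s['t'],s['tcp_pos'],s['tool_rot'],s['force'],s['q'])
im=cams.snapshot('wrist');cv2.imwrite('pics/w1.png',im[:,:,::-1]);m=cams.camera_model('wrist')
print(m['fx'],m['cx'],m['cy'],np.array(m['extrinsics']).tolist())
E
```

```text
0.1 [0.19904667 0.59170023 0.20391165] [ 1.61669803e-01  9.86844394e-01 -9.50558906e-04 -3.36175585e-04] [ 0.01833417 -0.69717915  0.95596209] [ 1.06753674e+00  5.28389011e-01  1.43380615e+00 -2.05867225e-06
  1.18141400e+00 -1.78493673e-01]
420.7242794079687 315.15769763550645 240.37900210409677 [[0.3199247686972814, 0.947441665797621, -0.0015595783473060358, -0.6250034419405861], [0.9059801193618499, -0.30544189091294494, 0.29309601600263036, -0.037315738889033986], [0.27721501708075014, -0.0951816221029826, -0.9560817397685023, 0.3797981344627842], [0.0, 0.0, 0.0, 1.0]]
```

View pics/w1.png

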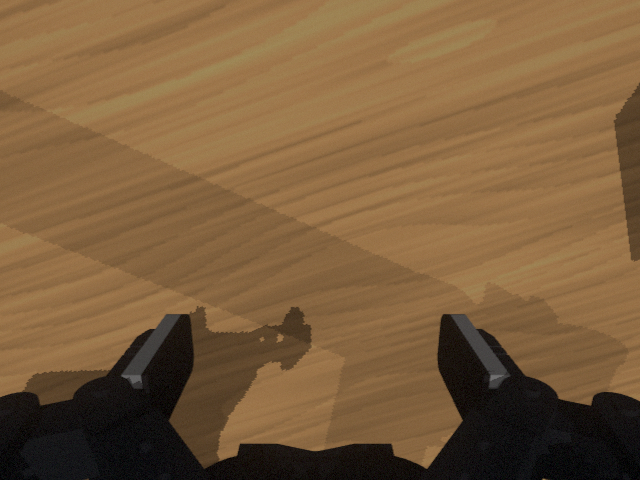

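The moves were refused because every row needs all six keys, so the wrist picture shows only bare counter with the fingers open. I'll resend with full rows.

Call:
move_arm([
  {"dx": 1,"dy": -1,"dz": 0,"rx": 0,"ry": 0,"rz": -0.1715},
  {"dx": 1,"dy": -1,"dz": 0,"rx": 0,"ry": 0,"rz": -0.1715},
  {"dx": 1,"dy": -1,"dz": 0,"rx": 0,"ry": 0,"rz": -0.1715},
  {"dx": 1,"dy": -1,"dz": 0,"rx": 0,"ry": 0,"rz": -0.1715},
  {"dx": 1,"dy": -1,"dz": 0,"rx": 0,"ry": 0,"rz": -0.1715},
  {"dx": 1,"dy": -1,"dz": 0,"rx": 0,"ry": 0,"rz": -0.1715},
  {"dx": 1,"dy": -1,"dz": 0,"rx": 0,"ry": 0,"rz": -0.1715},
  {"dx": 1,"dy": -1,"dz": 0,"rx": 0,"ry": 0,"rz": -0.1715},
  {"dx": 1,"dy": -1,"dz": 0,"rx": 0,"ry": 0,"rz": -0.1715},
  {"dx": 1,"dy": -1,"dz": 0,"rx": 0,"ry": 0,"rz": -0.1715},
], claw=100, newtons=60)

```text
t: 1.4
tcp_pos: [0.4499, 0.3413, 0.2045]
tool_rot: [0.575, 0.818, -0.0, -0.0]
force: [-0.7, 1.4, -0.4]
finger_gap: 1.0
gripper_force: 0.0
```

Call:
move_arm([
  {"dx": 0.3,"dy": -1,"dz": 0,"rx": 0,"ry": 0,"rz": -0.1715},
  {"dx": 0.3,"dy": -1,"dz": 0,"rx": 0,"ry": 0,"rz": -0.1715},
  {"dx": 0.3,"dy": -1,"dz": 0,"rx": 0,"ry": 0,"rz": -0.1715},
  {"dx": 0.3,"dy": -1,"dz": 0,"rx": 0,"ry": 0,"rz": -0.1715},
  {"dx": 0.3,"dy": -1,"dz": 0,"rx": 0,"ry": 0,"rz": -0.1715},
  {"dx": 0.3,"dy": -1,"dz": 0,"rx": 0,"ry": 0,"rz": -0.1715},
  {"dx": 0.3,"dy": -1,"dz": 0,"rx": 0,"ry": 0,"rz": -0.1715},
  {"dx": 0.3,"dy": -1,"dz": 0,"rx": 0,"ry": 0,"rz": -0.1715},
  {"dx": 0.3,"dy": -1,"dz": 0,"rx": 0,"ry": 0,"rz": -0.1715},
  {"dx": 0.3,"dy": -1,"dz": 0,"rx": 0,"ry": 0,"rz": -0.1715},
])

```text
t: 2.65
tcp_pos: [0.5244, 0.0915, 0.2046]
tool_rot: [0.873, 0.487, -0.0, -0.0]
force: [0.5, -0.1, -0.1]
finger_gap: 1.0
gripper_force: 0.0
```

Call:
move_arm([
  {"dx": 0,"dy": -1,"dz": 0,"rx": 0,"ry": 0,"rz": 0},
  {"dx": 0,"dy": -1,"dz": 0,"rx": 0,"ry": 0,"rz": 0},
  {"dx": 0,"dy": -1,"dz": 0,"rx": 0,"ry": 0,"rz": 0},
  {"dx": 0,"dy": -1,"dz": 0,"rx": 0,"ry": 0,"rz": 0},
  {"dx": 0,"dy": -1,"dz": 0,"rx": 0,"ry": 0,"rz": 0},
  {"dx": 0,"dy": -1,"dz": 0,"rx": 0,"ry": 0,"rz": 0},
  {"dx": 0,"dy": -1,"dz": 0,"rx": 0,"ry": 0,"rz": 0},
  {"dx": 0,"dy": -1,"dz": 0,"rx": 0,"ry": 0,"rz": 0},
  {"dx": 0,"dy": -1,"dz": 0,"rx": 0,"ry": 0,"rz": 0},
  {"dx": 0,"dy": -1,"dz": 0,"rx": 0,"ry": 0,"rz": 0},
])

```text
t: 3.9
tcp_pos: [0.5241, -0.1584, 0.2045]
tool_rot: [0.873, 0.489, -0.0, -0.0]
force: [-0.5, -0.3, -0.3]
finger_gap: 1.0
gripper_force: 0.0
```

Call:
move_arm([
  {"dx": 0,"dy": -1,"dz": -0.4,"rx": 0,"ry": 0,"rz": 0},
  {"dx": 0,"dy": -1,"dz": -0.4,"rx": 0,"ry": 0,"rz": 0},
  {"dx": 0,"dy": -1,"dz": -0.4,"rx": 0,"ry": 0,"rz": 0},
  {"dx": 0,"dy": -1,"dz": -0.4,"rx": 0,"ry": 0,"rz": 0},
  {"dx": 0,"dy": -1,"dz": -0.4,"rx": 0,"ry": 0,"rz": 0},
  {"dx": 0,"dy": -1,"dz": -0.4,"rx": 0,"ry": 0,"rz": 0},
  {"dx": 0,"dy": -1,"dz": -0.4,"rx": 0,"ry": 0,"rz": 0},
  {"dx": 0,"dy": -1,"dz": -0.4,"rx": 0,"ry": 0,"rz": 0},
  {"dx": 0,"dy": -0.46,"dz": -0.4,"rx": 0,"ry": 0,"rz": 0},
  {"dx": 0,"dy": 0,"dz": 0,"rx": 0,"ry": 0,"rz": 0},
])

```text
t: 5.15
tcp_pos: [0.5237, -0.3694, 0.1135]
tool_rot: [0.873, 0.488, -0.0, -0.001]
force: [0.0, 0.8, -0.6]
finger_gap: 1.0
gripper_force: 0.0
```

```bash
python3 - <<'E'
from station import sensors, cams
import cv2,numpy as np
s=sensors.sense();print(s['t'],s['tcp_pos'],s['tool_rot'],s['force'],s['q'])
im=cams.snapshot('wrist');cv2.imwrite('pics/w2.png',im[:,:,::-1]);np.save('w2.npy',cams.camera_model('wrist')['extrinsics'])
E
```

```text
5.15 [ 0.52371017 -0.36942016  0.11352103] [ 8.72833249e-01  4.88017148e-01 -2.08553932e-04 -1.15707661e-03] [ 0.02068037  0.78137877 -0.57577203] [-7.88521411e-01  6.56671204e-01  1.46844887e+00  2.59564508e-04
  1.01881363e+00 -2.37495358e-01]
```

View pics/w2.png

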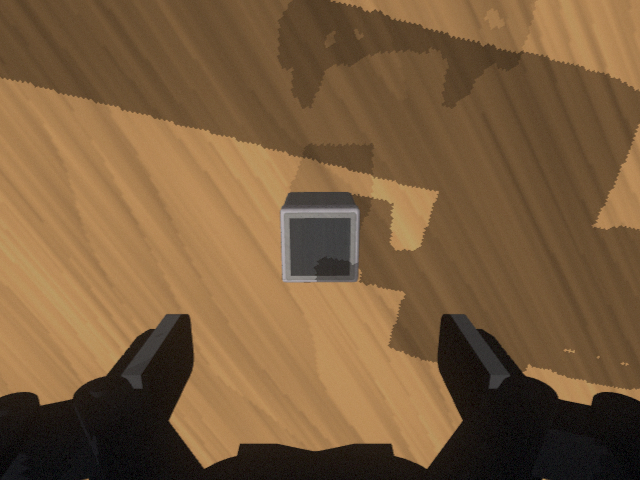

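The lone tin is square in the wrist picture, top-face corners (281,208), (358,208), (358,282), (283,282), almost centred between the fingers at columns 190 and 440.

```bash
python3 - <<'E'
from h import *
X=at('wrist',[(281,208),(358,208),(358,282),(283,282)],.056);print(X.mean(0),np.degrees(np.arctan2(*(X[1]-X[0]+X[2]-X[3])[1::-1])),np.linalg.norm(np.diff(X,axis=0),axis=1))
E
```

```text
[ 0.52729487 -0.36751599  0.056     ] -31.554316834015424 [0.04247682 0.04402747 0.04366543]
```

Call:
move_arm([
  {"dx": 0.1,"dy": 0.03,"dz": -0.6,"rx": 0,"ry": 0,"rz": 0},
  {"dx": 0,"dy": 0,"dz": -0.6,"rx": 0,"ry": 0,"rz": 0},
  {"dx": 0,"dy": 0,"dz": -0.6,"rx": 0,"ry": 0,"rz": 0},
  {"dx": 0,"dy": 0,"dz": -0.6,"rx": 0,"ry": 0,"rz": 0},
  {"dx": 0,"dy": 0,"dz": -0.6,"rx": 0,"ry": 0,"rz": 0},
  {"dx": 0,"dy": 0,"dz": -0.5,"rx": 0,"ry": 0,"rz": 0},
  {"dx": 0,"dy": 0,"dz": -0.32,"rx": 0,"ry": 0,"rz": 0},
  {"dx": 0,"dy": 0,"dz": 0,"rx": 0,"ry": 0,"rz": 0},
  {"dx": 0,"dy": 0,"dz": 0,"rx": 0,"ry": 0,"rz": 0},
  {"dx": 0,"dy": 0,"dz": 0,"rx": 0,"ry": 0,"rz": 0},
])

```text
t: 6.45
tcp_pos: [0.5273, -0.3688, 0.02]
tool_rot: [0.873, 0.489, 0.0, 0.001]
force: [0.1, 0.8, 0.4]
finger_gap: 0.999
gripper_force: 0.0
```

Call:
move_arm([
  {"dx": 0,"dy": 0,"dz": 0,"rx": 0,"ry": 0,"rz": 0},
  {"dx": 0,"dy": 0,"dz": 0,"rx": 0,"ry": 0,"rz": 0},
  {"dx": 0,"dy": 0,"dz": 0,"rx": 0,"ry": 0,"rz": 0},
  {"dx": 0,"dy": 0,"dz": 0,"rx": 0,"ry": 0,"rz": 0},
  {"dx": 0,"dy": 0,"dz": 0,"rx": 0,"ry": 0,"rz": 0},
  {"dx": 0,"dy": 0,"dz": 0,"rx": 0,"ry": 0,"rz": 0},
  {"dx": 0,"dy": 0,"dz": 0,"rx": 0,"ry": 0,"rz": 0},
  {"dx": 0,"dy": 0,"dz": 0,"rx": 0,"ry": 0,"rz": 0},
  {"dx": 0,"dy": 0,"dz": 0,"rx": 0,"ry": 0,"rz": 0},
  {"dx": 0,"dy": 0,"dz": 0,"rx": 0,"ry": 0,"rz": 0},
], claw=0, newtons=60)

```text
t: 7.7
tcp_pos: [0.5275, -0.3689, 0.02]
tool_rot: [0.873, 0.489, 0.0, 0.001]
force: [1.0, -0.2, 4.2]
finger_gap: 0.491
gripper_force: 61.6
```

Call:
move_arm([
  {"dx": 0,"dy": 0,"dz": 0.4,"rx": 0,"ry": 0,"rz": 0},
  {"dx": 0.1,"dy": 0.8,"dz": 0.2,"rx": 0,"ry": 0,"rz": 0.125},
  {"dx": 0.1,"dy": 1,"dz": 0,"rx": 0,"ry": 0,"rz": 0.125},
  {"dx": 0.1,"dy": 1,"dz": 0,"rx": 0,"ry": 0,"rz": 0.125},
  {"dx": 0.1,"dy": 1,"dz": 0,"rx": 0,"ry": 0,"rz": 0.125},
  {"dx": 0.1,"dy": 1,"dz": 0,"rx": 0,"ry": 0,"rz": 0.125},
  {"dx": 0.1,"dy": 1,"dz": 0,"rx": 0,"ry": 0,"rz": 0.125},
  {"dx": 0.1,"dy": 0.8,"dz": 0,"rx": 0,"ry": 0,"rz": 0.125},
  {"dx": 0.1,"dy": 0.4,"dz": 0,"rx": 0,"ry": 0,"rz": 0},
  {"dx": 0,"dy": 0,"dz": 0,"rx": 0,"ry": 0,"rz": 0},
])

```text
t: 8.95
tcp_pos: [0.5474, -0.1929, 0.0344]
tool_rot: [0.738, 0.674, -0.0, 0.0]
force: [-0.3, -0.2, -1.8]
finger_gap: 0.491
gripper_force: 61.2
```

```bash
python3 - <<'E'
from h import *
from station import sensors
s=sensors.sense();print(s['t'],s['tcp_pos'],s['tool_rot'],s['force'],s['q'],s['ft_torque'])
im=cams.snapshot('wrist')[:,:,::-1];cv2.imwrite('pics/w3.png',im)
t=cams.snapshot('top')[:,:,::-1];cv2.imwrite('pics/t3.png',t)
o=np.zeros((480,800,3),np.uint8);o[:360,:480]=cv2.resize(im,(480,360));o[:400,480:800]=cv2.resize(t[240:340,320:400],(320,400),interpolation=cv2.INTER_CUBIC)
cv2.imwrite('pics/c3.png',o)
E
```

```text
8.95 [ 0.54735378 -0.19287516  0.03437588] [ 7.38389125e-01  6.74374843e-01 -7.23314955e-06  2.66689810e-04] [-0.27078533 -0.24746081 -1.80694493] [-5.31146436e-01  7.09229128e-01  1.67403374e+00 -2.49087046e-04
  7.57824444e-01 -4.40404747e-01] [-0.05727123  0.01567162  0.02002354]
```

View pics/c3.png

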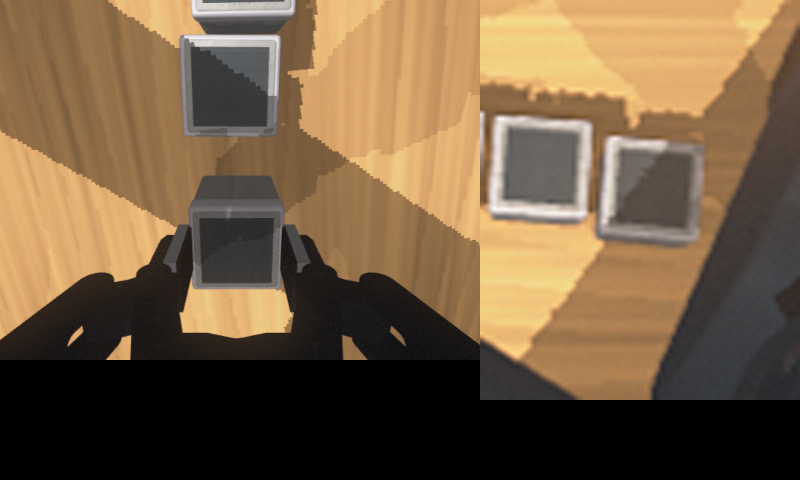

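The held tin's top face is at crop (190,210) to (282,288), and tin 3's at (181,36) to (278,136). They are nearly aligned and squarely oriented.

```bash
python3 - <<'E'
from h import *
a=.093;D=np.array([[np.sin(a),np.cos(a)],[-np.cos(a),np.sin(a)]])
def f(c,z):
    X=at('wrist',np.array(c)/.75,z);e=(X[1]-X[0]+X[2]-X[3]);m=X.mean(0);print(m,D@m[:2]-[.0826,-.5615],np.degrees(np.arctan2(e[1],e[0])),np.linalg.norm(np.diff(X,axis=0),axis=1))
f([(190,210),(285,208),(282,288),(192,288)],.0704)
f([(181,36),(280,36),(278,136),(183,136)],.056)
E
```

```text
[ 0.54769448 -0.19369094  0.0704    ] [-0.22459173 -0.00181498] -4.718938404691312 [0.04308859 0.0423659  0.04431908]
[ 0.55149103 -0.12041996  0.056     ] [-0.15128481  0.00120925] -5.323727506576266 [0.0424038  0.04297153 0.04448897]
```

Call:
move_arm([
  {"dx": 0.02,"dy": 0.4,"dz": 0,"rx": 0,"ry": 0,"rz": 0},
  {"dx": 0,"dy": 0.3,"dz": 0,"rx": 0,"ry": 0,"rz": 0},
  {"dx": 0,"dy": 0.16,"dz": 0,"rx": 0,"ry": 0,"rz": 0},
  {"dx": 0,"dy": 0,"dz": -0.2,"rx": 0,"ry": 0,"rz": 0},
  {"dx": 0,"dy": 0,"dz": -0.2,"rx": 0,"ry": 0,"rz": 0},
  {"dx": 0,"dy": 0,"dz": -0.14,"rx": 0,"ry": 0,"rz": 0},
  {"dx": 0,"dy": 0,"dz": -0.04,"rx": 0,"ry": 0,"rz": 0},
  {"dx": 0,"dy": 0,"dz": 0,"rx": 0,"ry": 0,"rz": 0},
  {"dx": 0,"dy": 0,"dz": 0,"rx": 0,"ry": 0,"rz": 0},
  {"dx": 0,"dy": 0,"dz": 0,"rx": 0,"ry": 0,"rz": 0},
])

```text
t: 10.3
tcp_pos: [0.5473, -0.172, 0.0199]
tool_rot: [0.739, 0.674, -0.0, -0.0]
force: [-0.8, -0.5, 0.9]
finger_gap: 0.493
gripper_force: 61.5
```

```bash
python3 - <<'E'
from h import *
from station import sensors
s=sensors.sense();print(s['t'],s['tcp_pos'],s['tool_rot'],s['force'])
im=cams.snapshot('wrist')[:,:,::-1]
t=cams.snapshot('top')[:,:,::-1];
o=np.zeros((480,800,3),np.uint8);o[:360,:480]=cv2.resize(im,(480,360));o[:400,480:800]=cv2.resize(t[240:340,320:400],(320,400),interpolation=cv2.INTER_CUBIC)
cv2.imwrite('pics/c4.png',o)
E
```

```text
10.3 [ 0.54727461 -0.17203522  0.01992513] [ 7.38768881e-01  6.73958847e-01 -1.13596447e-04 -1.84860686e-05] [-0.83372645 -0.5076641   0.90942214]
```

View pics/c4.png

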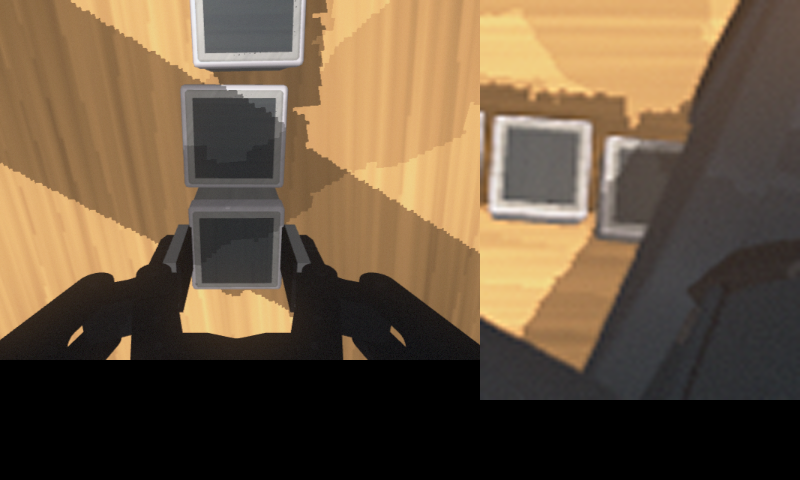

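Call:
move_arm([
  {"dx": 0.0187,"dy": 0.2,"dz": 0,"rx": 0,"ry": 0,"rz": 0},
  {"dx": 0.0187,"dy": 0.2,"dz": 0,"rx": 0,"ry": 0,"rz": 0},
  {"dx": 0.0187,"dy": 0.2,"dz": 0,"rx": 0,"ry": 0,"rz": 0},
  {"dx": 0.0187,"dy": 0.2,"dz": 0,"rx": 0,"ry": 0,"rz": 0},
  {"dx": 0.0187,"dy": 0.2,"dz": 0,"rx": 0,"ry": 0,"rz": 0},
  {"dx": 0.0187,"dy": 0.2,"dz": 0,"rx": 0,"ry": 0,"rz": 0},
  {"dx": 0.0187,"dy": 0.2,"dz": 0,"rx": 0,"ry": 0,"rz": 0},
  {"dx": 0.0187,"dy": 0.2,"dz": 0,"rx": 0,"ry": 0,"rz": 0},
  {"dx": 0.0187,"dy": 0.2,"dz": 0,"rx": 0,"ry": 0,"rz": 0},
  {"dx": 0.0187,"dy": 0.2,"dz": 0,"rx": 0,"ry": 0,"rz": 0},
])

```text
t: 11.65
tcp_pos: [0.5527, -0.1228, 0.0201]
tool_rot: [0.739, 0.674, -0.0, 0.001]
force: [-1.8, -6.6, -1.3]
finger_gap: 0.485
gripper_force: 61.3
```

```bash
python3 - <<'E'
from h import *
from station import sensors
s=sensors.sense();print(s['t'],s['tcp_pos'],s['tool_rot'],s['force'])
im=cams.snapshot('wrist')[:,:,::-1];t=cams.snapshot('side')[:,:,::-1];u=cams.snapshot('top')[:,:,::-1]
o=np.zeros((600,800,3),np.uint8);o[:360,:480]=cv2.resize(im,(480,360));o[:320,480:800]=cv2.resize(t[190:290,225:325],(320,320),interpolation=cv2.INTER_CUBIC)
o[360:600,:480]=cv2.resize(u[240:310,250:390],(480,240),interpolation=cv2.INTER_CUBIC)
cv2.imwrite('pics/c5.png',o)
E
```

```text
11.65 [ 0.55271434 -0.12280501  0.02006454] [ 7.38546499e-01  6.74201494e-01 -1.86863568e-04  1.17436799e-03] [-1.75400766 -6.5662538  -1.25591209]
```

View pics/c5.png

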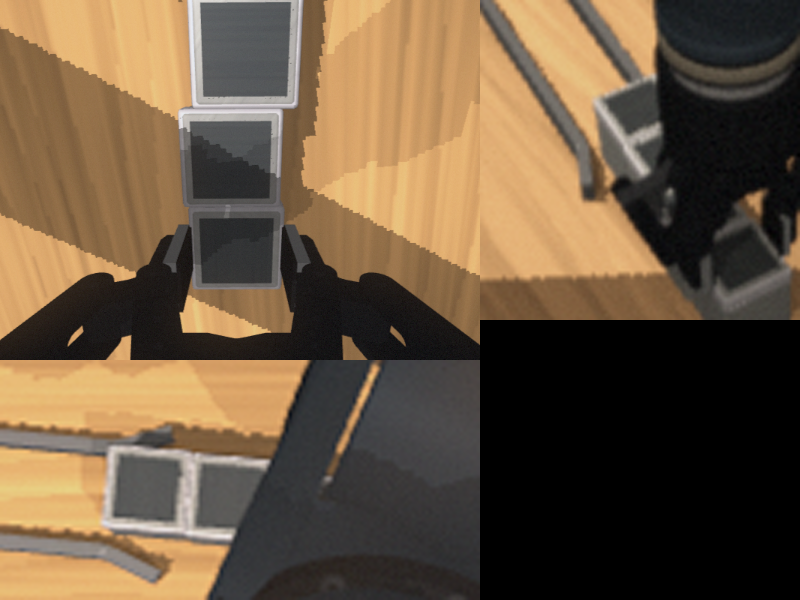

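The row has closed up and stands straight: tin 2 at crop x≈245, tin 3 at 231, tin 4 at 236. The front tin is just entering the flare.

Call:
move_arm([
  {"dx": 0.0187,"dy": 0.2,"dz": 0,"rx": 0,"ry": 0,"rz": 0},
  {"dx": 0.0187,"dy": 0.2,"dz": 0,"rx": 0,"ry": 0,"rz": 0},
  {"dx": 0.0187,"dy": 0.2,"dz": 0,"rx": 0,"ry": 0,"rz": 0},
  {"dx": 0.0187,"dy": 0.2,"dz": 0,"rx": 0,"ry": 0,"rz": 0},
  {"dx": 0.0187,"dy": 0.2,"dz": 0,"rx": 0,"ry": 0,"rz": 0},
  {"dx": 0.0187,"dy": 0.2,"dz": 0,"rx": 0,"ry": 0,"rz": 0},
  {"dx": 0.0187,"dy": 0.2,"dz": 0,"rx": 0,"ry": 0,"rz": 0},
  {"dx": 0.0187,"dy": 0.2,"dz": 0,"rx": 0,"ry": 0,"rz": 0},
  {"dx": 0.0187,"dy": 0.2,"dz": 0,"rx": 0,"ry": 0,"rz": 0},
  {"dx": 0.0187,"dy": 0.2,"dz": 0,"rx": 0,"ry": 0,"rz": 0},
])

```text
t: 13.05
tcp_pos: [0.5566, -0.0726, 0.02]
tool_rot: [0.739, 0.674, -0.001, 0.0]
force: [-1.4, -7.5, 1.7]
finger_gap: 0.493
gripper_force: 61.5
```

Call:
move_arm([
  {"dx": 0.0187,"dy": 0.2,"dz": 0,"rx": 0,"ry": 0,"rz": 0},
  {"dx": 0.0187,"dy": 0.2,"dz": 0,"rx": 0,"ry": 0,"rz": 0},
  {"dx": 0.0187,"dy": 0.2,"dz": 0,"rx": 0,"ry": 0,"rz": 0},
  {"dx": 0.0187,"dy": 0.2,"dz": 0,"rx": 0,"ry": 0,"rz": 0},
  {"dx": 0.0187,"dy": 0.2,"dz": 0,"rx": 0,"ry": 0,"rz": 0},
  {"dx": 0.0187,"dy": 0.2,"dz": 0,"rx": 0,"ry": 0,"rz": 0},
  {"dx": 0.0187,"dy": 0.2,"dz": 0,"rx": 0,"ry": 0,"rz": 0},
  {"dx": 0.0187,"dy": 0.2,"dz": 0,"rx": 0,"ry": 0,"rz": 0},
  {"dx": 0.0187,"dy": 0.2,"dz": 0,"rx": 0,"ry": 0,"rz": 0},
  {"dx": 0.0187,"dy": 0.2,"dz": 0,"rx": 0,"ry": 0,"rz": 0},
])

```text
t: 14.3
tcp_pos: [0.5619, -0.0231, 0.0201]
tool_rot: [0.739, 0.674, -0.0, 0.001]
force: [0.0, -8.4, 2.6]
finger_gap: 0.492
gripper_force: 61.7
```

Call:
move_arm([
  {"dx": 0.0187,"dy": 0.2,"dz": 0,"rx": 0,"ry": 0,"rz": 0},
  {"dx": 0.0187,"dy": 0.2,"dz": 0,"rx": 0,"ry": 0,"rz": 0},
  {"dx": 0.0187,"dy": 0.2,"dz": 0,"rx": 0,"ry": 0,"rz": 0},
  {"dx": 0.0187,"dy": 0.2,"dz": 0,"rx": 0,"ry": 0,"rz": 0},
  {"dx": 0.0187,"dy": 0.2,"dz": 0,"rx": 0,"ry": 0,"rz": 0},
  {"dx": 0.0187,"dy": 0.2,"dz": 0,"rx": 0,"ry": 0,"rz": 0},
  {"dx": 0.0187,"dy": 0.2,"dz": 0,"rx": 0,"ry": 0,"rz": 0},
  {"dx": 0.0187,"dy": 0.2,"dz": 0,"rx": 0,"ry": 0,"rz": 0},
  {"dx": 0.0187,"dy": 0.2,"dz": 0,"rx": 0,"ry": 0,"rz": 0},
  {"dx": 0.0187,"dy": 0.2,"dz": 0,"rx": 0,"ry": 0,"rz": 0},
])

```text
t: 15.55
tcp_pos: [0.5665, 0.0269, 0.0201]
tool_rot: [0.739, 0.674, -0.0, 0.001]
force: [0.9, -7.6, 1.9]
finger_gap: 0.494
gripper_force: 61.7
```

```bash
python3 - <<'E'
from h import *
from station import sensors
s=sensors.sense();print(s['t'],s['tcp_pos'],s['force'],s['ft_torque'])
im=cams.snapshot('wrist')[:,:,::-1];u=cams.snapshot('top')[:,:,::-1]
o=np.zeros((600,640,3),np.uint8);o[:360,:480]=cv2.resize(im,(480,360))
o[360:600,:480]=cv2.resize(u[240:310,170:310],(480,240),interpolation=cv2.INTER_CUBIC)
cv2.imwrite('pics/c6.png',o)
E
```

```text
15.55 [0.56654599 0.02690846 0.02007977] [ 0.86810787 -7.62404198  1.90520135] [-1.44943659 -0.08658569 -0.04013542]
```

View pics/c6.png

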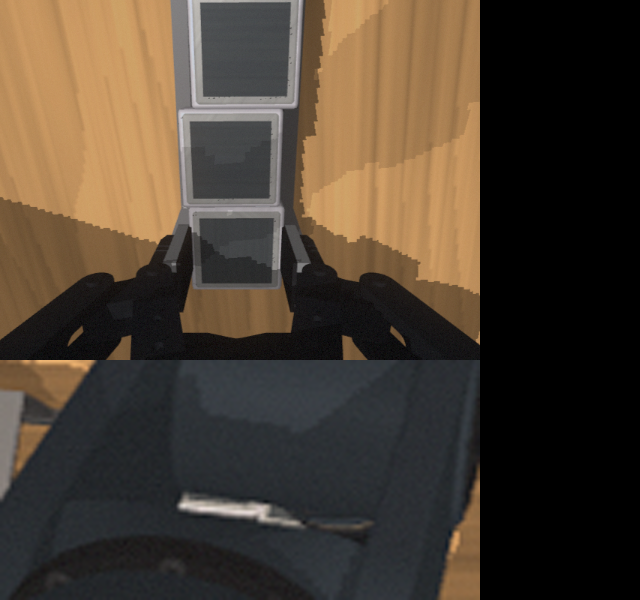

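The row is inside the rails, tight and straight, with tin 4 centred at about the mouth. I'll advance 30 mm, then creep.

Call:
move_arm([
  {"dx": 0.0187,"dy": 0.2,"dz": 0,"rx": 0,"ry": 0,"rz": 0},
  {"dx": 0.0187,"dy": 0.2,"dz": 0,"rx": 0,"ry": 0,"rz": 0},
  {"dx": 0.0187,"dy": 0.2,"dz": 0,"rx": 0,"ry": 0,"rz": 0},
  {"dx": 0.0187,"dy": 0.2,"dz": 0,"rx": 0,"ry": 0,"rz": 0},
  {"dx": 0.0187,"dy": 0.2,"dz": 0,"rx": 0,"ry": 0,"rz": 0},
  {"dx": 0.0187,"dy": 0.2,"dz": 0,"rx": 0,"ry": 0,"rz": 0},
  {"dx": 0.001,"dy": 0.01,"dz": 0,"rx": 0,"ry": 0,"rz": 0},
  {"dx": 0.001,"dy": 0.01,"dz": 0,"rx": 0,"ry": 0,"rz": 0},
  {"dx": 0.001,"dy": 0.01,"dz": 0,"rx": 0,"ry": 0,"rz": 0},
  {"dx": 0.001,"dy": 0.01,"dz": 0,"rx": 0,"ry": 0,"rz": 0},
])

```text
t: 16.9
tcp_pos: [0.5695, 0.0578, 0.02]
tool_rot: [0.739, 0.674, -0.0, 0.001]
force: [1.2, -8.5, 2.5]
finger_gap: 0.492
gripper_force: 61.6
```

Call:
move_arm([
  {"dx": 0.001,"dy": 0.01,"dz": 0,"rx": 0,"ry": 0,"rz": 0},
  {"dx": 0.001,"dy": 0.01,"dz": 0,"rx": 0,"ry": 0,"rz": 0},
  {"dx": 0.001,"dy": 0.01,"dz": 0,"rx": 0,"ry": 0,"rz": 0},
  {"dx": 0.001,"dy": 0.01,"dz": 0,"rx": 0,"ry": 0,"rz": 0},
  {"dx": 0.001,"dy": 0.01,"dz": 0,"rx": 0,"ry": 0,"rz": 0},
  {"dx": 0.001,"dy": 0.01,"dz": 0,"rx": 0,"ry": 0,"rz": 0},
  {"dx": 0.001,"dy": 0.01,"dz": 0,"rx": 0,"ry": 0,"rz": 0},
  {"dx": 0.001,"dy": 0.01,"dz": 0,"rx": 0,"ry": 0,"rz": 0},
  {"dx": 0.001,"dy": 0.01,"dz": 0,"rx": 0,"ry": 0,"rz": 0},
  {"dx": 0.001,"dy": 0.01,"dz": 0,"rx": 0,"ry": 0,"rz": 0},
])

```text
t: 18.15
tcp_pos: [0.5697, 0.0602, 0.02]
tool_rot: [0.739, 0.674, -0.0, 0.001]
force: [1.0, -7.2, 1.9]
finger_gap: 0.496
gripper_force: 61.6
```

Call:
move_arm([
  {"dx": 0.001,"dy": 0.01,"dz": 0,"rx": 0,"ry": 0,"rz": 0},
  {"dx": 0.001,"dy": 0.01,"dz": 0,"rx": 0,"ry": 0,"rz": 0},
  {"dx": 0.001,"dy": 0.01,"dz": 0,"rx": 0,"ry": 0,"rz": 0},
  {"dx": 0.001,"dy": 0.01,"dz": 0,"rx": 0,"ry": 0,"rz": 0},
  {"dx": 0.001,"dy": 0.01,"dz": 0,"rx": 0,"ry": 0,"rz": 0},
  {"dx": 0.001,"dy": 0.01,"dz": 0,"rx": 0,"ry": 0,"rz": 0},
  {"dx": 0.001,"dy": 0.01,"dz": 0,"rx": 0,"ry": 0,"rz": 0},
  {"dx": 0.001,"dy": 0.01,"dz": 0,"rx": 0,"ry": 0,"rz": 0},
  {"dx": 0.001,"dy": 0.01,"dz": 0,"rx": 0,"ry": 0,"rz": 0},
  {"dx": 0.001,"dy": 0.01,"dz": 0,"rx": 0,"ry": 0,"rz": 0},
])

```text
t: 19.4
tcp_pos: [0.5699, 0.0627, 0.0201]
tool_rot: [0.739, 0.674, -0.0, 0.001]
force: [0.7, -8.2, 1.3]
finger_gap: 0.492
gripper_force: 61.6
```

Call:
move_arm([
  {"dx": 0.001,"dy": 0.008,"dz": 0,"rx": 0,"ry": 0,"rz": 0},
  {"dx": 0.001,"dy": 0.008,"dz": 0,"rx": 0,"ry": 0,"rz": 0},
  {"dx": 0.001,"dy": 0.008,"dz": 0,"rx": 0,"ry": 0,"rz": 0},
  {"dx": 0.001,"dy": 0.008,"dz": 0,"rx": 0,"ry": 0,"rz": 0},
  {"dx": 0.001,"dy": 0.008,"dz": 0,"rx": 0,"ry": 0,"rz": 0},
  {"dx": 0.001,"dy": 0.008,"dz": 0,"rx": 0,"ry": 0,"rz": 0},
  {"dx": 0.001,"dy": 0.008,"dz": 0,"rx": 0,"ry": 0,"rz": 0},
  {"dx": 0.001,"dy": 0.008,"dz": 0,"rx": 0,"ry": 0,"rz": 0},
  {"dx": 0.001,"dy": 0.008,"dz": 0,"rx": 0,"ry": 0,"rz": 0},
  {"dx": 0.001,"dy": 0.008,"dz": 0,"rx": 0,"ry": 0,"rz": 0},
])

```text
t: 20.65
tcp_pos: [0.5701, 0.0647, 0.02]
tool_rot: [0.739, 0.674, -0.0, 0.001]
force: [1.1, -8.4, 2.7]
finger_gap: 0.493
gripper_force: 61.7
```

Call:
move_arm([
  {"dx": 0.001,"dy": 0.008,"dz": 0,"rx": 0,"ry": 0,"rz": 0},
  {"dx": 0.001,"dy": 0.008,"dz": 0,"rx": 0,"ry": 0,"rz": 0},
  {"dx": 0.001,"dy": 0.008,"dz": 0,"rx": 0,"ry": 0,"rz": 0},
  {"dx": 0.001,"dy": 0.008,"dz": 0,"rx": 0,"ry": 0,"rz": 0},
  {"dx": 0.001,"dy": 0.008,"dz": 0,"rx": 0,"ry": 0,"rz": 0},
  {"dx": 0.001,"dy": 0.008,"dz": 0,"rx": 0,"ry": 0,"rz": 0},
  {"dx": 0.001,"dy": 0.008,"dz": 0,"rx": 0,"ry": 0,"rz": 0},
  {"dx": 0.001,"dy": 0.008,"dz": 0,"rx": 0,"ry": 0,"rz": 0},
  {"dx": 0.001,"dy": 0.008,"dz": 0,"rx": 0,"ry": 0,"rz": 0},
  {"dx": 0.001,"dy": 0.008,"dz": 0,"rx": 0,"ry": 0,"rz": 0},
])

```text
t: 21.9
tcp_pos: [0.5703, 0.0667, 0.02]
tool_rot: [0.739, 0.674, -0.0, 0.001]
force: [0.5, -9.3, 2.9]
finger_gap: 0.492
gripper_force: 61.7
```

Call:
move_arm([
  {"dx": 0.0005,"dy": 0.006,"dz": 0,"rx": 0,"ry": 0,"rz": 0},
  {"dx": 0.0005,"dy": 0.006,"dz": 0,"rx": 0,"ry": 0,"rz": 0},
  {"dx": 0.0005,"dy": 0.006,"dz": 0,"rx": 0,"ry": 0,"rz": 0},
  {"dx": 0.0005,"dy": 0.006,"dz": 0,"rx": 0,"ry": 0,"rz": 0},
  {"dx": 0.0005,"dy": 0.006,"dz": 0,"rx": 0,"ry": 0,"rz": 0},
  {"dx": 0.0005,"dy": 0.006,"dz": 0,"rx": 0,"ry": 0,"rz": 0},
  {"dx": 0.0005,"dy": 0.006,"dz": 0,"rx": 0,"ry": 0,"rz": 0},
  {"dx": 0.0005,"dy": 0.006,"dz": 0,"rx": 0,"ry": 0,"rz": 0},
  {"dx": 0.0005,"dy": 0.006,"dz": 0,"rx": 0,"ry": 0,"rz": 0},
  {"dx": 0.0005,"dy": 0.006,"dz": 0,"rx": 0,"ry": 0,"rz": 0},
])

```text
t: 23.15
tcp_pos: [0.5705, 0.0682, 0.02]
tool_rot: [0.739, 0.674, -0.0, 0.001]
force: [1.1, -7.4, 2.3]
finger_gap: 0.495
gripper_force: 61.7
```

Just noise; continuing at 2 mm per call.

Call:
move_arm([
  {"dx": 0.001,"dy": 0.008,"dz": 0,"rx": 0,"ry": 0,"rz": 0},
  {"dx": 0.001,"dy": 0.008,"dz": 0,"rx": 0,"ry": 0,"rz": 0},
  {"dx": 0.001,"dy": 0.008,"dz": 0,"rx": 0,"ry": 0,"rz": 0},
  {"dx": 0.001,"dy": 0.008,"dz": 0,"rx": 0,"ry": 0,"rz": 0},
  {"dx": 0.001,"dy": 0.008,"dz": 0,"rx": 0,"ry": 0,"rz": 0},
  {"dx": 0.001,"dy": 0.008,"dz": 0,"rx": 0,"ry": 0,"rz": 0},
  {"dx": 0.001,"dy": 0.008,"dz": 0,"rx": 0,"ry": 0,"rz": 0},
  {"dx": 0.001,"dy": 0.008,"dz": 0,"rx": 0,"ry": 0,"rz": 0},
  {"dx": 0.001,"dy": 0.008,"dz": 0,"rx": 0,"ry": 0,"rz": 0},
  {"dx": 0.001,"dy": 0.008,"dz": 0,"rx": 0,"ry": 0,"rz": 0},
])

```text
t: 24.4
tcp_pos: [0.5706, 0.0702, 0.02]
tool_rot: [0.739, 0.674, -0.0, 0.001]
force: [0.1, -7.6, 1.7]
finger_gap: 0.492
gripper_force: 61.7
```

Call:
move_arm([
  {"dx": 0.001,"dy": 0.008,"dz": 0,"rx": 0,"ry": 0,"rz": 0},
  {"dx": 0.001,"dy": 0.008,"dz": 0,"rx": 0,"ry": 0,"rz": 0},
  {"dx": 0.001,"dy": 0.008,"dz": 0,"rx": 0,"ry": 0,"rz": 0},
  {"dx": 0.001,"dy": 0.008,"dz": 0,"rx": 0,"ry": 0,"rz": 0},
  {"dx": 0.001,"dy": 0.008,"dz": 0,"rx": 0,"ry": 0,"rz": 0},
  {"dx": 0.001,"dy": 0.008,"dz": 0,"rx": 0,"ry": 0,"rz": 0},
  {"dx": 0.001,"dy": 0.008,"dz": 0,"rx": 0,"ry": 0,"rz": 0},
  {"dx": 0.001,"dy": 0.008,"dz": 0,"rx": 0,"ry": 0,"rz": 0},
  {"dx": 0.001,"dy": 0.008,"dz": 0,"rx": 0,"ry": 0,"rz": 0},
  {"dx": 0.001,"dy": 0.008,"dz": 0,"rx": 0,"ry": 0,"rz": 0},
])

```text
t: 25.65
tcp_pos: [0.5708, 0.0722, 0.02]
tool_rot: [0.739, 0.674, -0.001, 0.001]
force: [0.8, -8.7, 2.1]
finger_gap: 0.493
gripper_force: 61.7
```

Call:
move_arm([
  {"dx": 0.001,"dy": 0.008,"dz": 0,"rx": 0,"ry": 0,"rz": 0},
  {"dx": 0.001,"dy": 0.008,"dz": 0,"rx": 0,"ry": 0,"rz": 0},
  {"dx": 0.001,"dy": 0.008,"dz": 0,"rx": 0,"ry": 0,"rz": 0},
  {"dx": 0.001,"dy": 0.008,"dz": 0,"rx": 0,"ry": 0,"rz": 0},
  {"dx": 0.001,"dy": 0.008,"dz": 0,"rx": 0,"ry": 0,"rz": 0},
  {"dx": 0.001,"dy": 0.008,"dz": 0,"rx": 0,"ry": 0,"rz": 0},
  {"dx": 0.001,"dy": 0.008,"dz": 0,"rx": 0,"ry": 0,"rz": 0},
  {"dx": 0.001,"dy": 0.008,"dz": 0,"rx": 0,"ry": 0,"rz": 0},
  {"dx": 0.001,"dy": 0.008,"dz": 0,"rx": 0,"ry": 0,"rz": 0},
  {"dx": 0.001,"dy": 0.008,"dz": 0,"rx": 0,"ry": 0,"rz": 0},
])

```text
t: 26.9
tcp_pos: [0.571, 0.0742, 0.02]
tool_rot: [0.739, 0.674, -0.001, 0.001]
force: [0.5, -9.7, 2.7]
finger_gap: 0.49
gripper_force: 61.7
```

Call:
move_arm([
  {"dx": 0.0005,"dy": 0.006,"dz": 0,"rx": 0,"ry": 0,"rz": 0},
  {"dx": 0.0005,"dy": 0.006,"dz": 0,"rx": 0,"ry": 0,"rz": 0},
  {"dx": 0.0005,"dy": 0.006,"dz": 0,"rx": 0,"ry": 0,"rz": 0},
  {"dx": 0.0005,"dy": 0.006,"dz": 0,"rx": 0,"ry": 0,"rz": 0},
  {"dx": 0.0005,"dy": 0.006,"dz": 0,"rx": 0,"ry": 0,"rz": 0},
  {"dx": 0.0005,"dy": 0.006,"dz": 0,"rx": 0,"ry": 0,"rz": 0},
  {"dx": 0.0005,"dy": 0.006,"dz": 0,"rx": 0,"ry": 0,"rz": 0},
  {"dx": 0.0005,"dy": 0.006,"dz": 0,"rx": 0,"ry": 0,"rz": 0},
  {"dx": 0.0005,"dy": 0.006,"dz": 0,"rx": 0,"ry": 0,"rz": 0},
  {"dx": 0.0005,"dy": 0.006,"dz": 0,"rx": 0,"ry": 0,"rz": 0},
])

```text
t: 28.15
tcp_pos: [0.5712, 0.0757, 0.02]
tool_rot: [0.739, 0.674, -0.001, 0.001]
force: [0.2, -8.0, 2.5]
finger_gap: 0.494
gripper_force: 61.7
```

Call:
move_arm([
  {"dx": 0.001,"dy": 0.008,"dz": 0,"rx": 0,"ry": 0,"rz": 0},
  {"dx": 0.001,"dy": 0.008,"dz": 0,"rx": 0,"ry": 0,"rz": 0},
  {"dx": 0.001,"dy": 0.008,"dz": 0,"rx": 0,"ry": 0,"rz": 0},
  {"dx": 0.001,"dy": 0.008,"dz": 0,"rx": 0,"ry": 0,"rz": 0},
  {"dx": 0.001,"dy": 0.008,"dz": 0,"rx": 0,"ry": 0,"rz": 0},
  {"dx": 0.001,"dy": 0.008,"dz": 0,"rx": 0,"ry": 0,"rz": 0},
  {"dx": 0.001,"dy": 0.008,"dz": 0,"rx": 0,"ry": 0,"rz": 0},
  {"dx": 0.001,"dy": 0.008,"dz": 0,"rx": 0,"ry": 0,"rz": 0},
  {"dx": 0.001,"dy": 0.008,"dz": 0,"rx": 0,"ry": 0,"rz": 0},
  {"dx": 0.001,"dy": 0.008,"dz": 0,"rx": 0,"ry": 0,"rz": 0},
])

```text
t: 29.4
tcp_pos: [0.5713, 0.0777, 0.02]
tool_rot: [0.739, 0.674, -0.001, 0.001]
force: [0.9, -7.3, 2.7]
finger_gap: 0.491
gripper_force: 61.7
```

Call:
move_arm([
  {"dx": 0.001,"dy": 0.008,"dz": 0,"rx": 0,"ry": 0,"rz": 0},
  {"dx": 0.001,"dy": 0.008,"dz": 0,"rx": 0,"ry": 0,"rz": 0},
  {"dx": 0.001,"dy": 0.008,"dz": 0,"rx": 0,"ry": 0,"rz": 0},
  {"dx": 0.001,"dy": 0.008,"dz": 0,"rx": 0,"ry": 0,"rz": 0},
  {"dx": 0.001,"dy": 0.008,"dz": 0,"rx": 0,"ry": 0,"rz": 0},
  {"dx": 0.001,"dy": 0.008,"dz": 0,"rx": 0,"ry": 0,"rz": 0},
  {"dx": 0.001,"dy": 0.008,"dz": 0,"rx": 0,"ry": 0,"rz": 0},
  {"dx": 0.001,"dy": 0.008,"dz": 0,"rx": 0,"ry": 0,"rz": 0},
  {"dx": 0.001,"dy": 0.008,"dz": 0,"rx": 0,"ry": 0,"rz": 0},
  {"dx": 0.001,"dy": 0.008,"dz": 0,"rx": 0,"ry": 0,"rz": 0},
])

```text
t: 30.65
tcp_pos: [0.5715, 0.0797, 0.02]
tool_rot: [0.739, 0.674, -0.001, 0.001]
force: [-0.2, -8.0, 2.2]
finger_gap: 0.493
gripper_force: 61.7
```

Call:
move_arm([
  {"dx": 0.001,"dy": 0.008,"dz": 0,"rx": 0,"ry": 0,"rz": 0},
  {"dx": 0.001,"dy": 0.008,"dz": 0,"rx": 0,"ry": 0,"rz": 0},
  {"dx": 0.001,"dy": 0.008,"dz": 0,"rx": 0,"ry": 0,"rz": 0},
  {"dx": 0.001,"dy": 0.008,"dz": 0,"rx": 0,"ry": 0,"rz": 0},
  {"dx": 0.001,"dy": 0.008,"dz": 0,"rx": 0,"ry": 0,"rz": 0},
  {"dx": 0.001,"dy": 0.008,"dz": 0,"rx": 0,"ry": 0,"rz": 0},
  {"dx": 0.001,"dy": 0.008,"dz": 0,"rx": 0,"ry": 0,"rz": 0},
  {"dx": 0.001,"dy": 0.008,"dz": 0,"rx": 0,"ry": 0,"rz": 0},
  {"dx": 0.001,"dy": 0.008,"dz": 0,"rx": 0,"ry": 0,"rz": 0},
  {"dx": 0.001,"dy": 0.008,"dz": 0,"rx": 0,"ry": 0,"rz": 0},
])

```text
t: 31.9
tcp_pos: [0.5717, 0.0817, 0.02]
tool_rot: [0.739, 0.674, -0.001, 0.001]
force: [-0.1, -8.0, 3.4]
finger_gap: 0.494
gripper_force: 61.7
```

Call:
move_arm([
  {"dx": 0.001,"dy": 0.008,"dz": 0,"rx": 0,"ry": 0,"rz": 0},
  {"dx": 0.001,"dy": 0.008,"dz": 0,"rx": 0,"ry": 0,"rz": 0},
  {"dx": 0.001,"dy": 0.008,"dz": 0,"rx": 0,"ry": 0,"rz": 0},
  {"dx": 0.001,"dy": 0.008,"dz": 0,"rx": 0,"ry": 0,"rz": 0},
  {"dx": 0.001,"dy": 0.008,"dz": 0,"rx": 0,"ry": 0,"rz": 0},
  {"dx": 0.001,"dy": 0.008,"dz": 0,"rx": 0,"ry": 0,"rz": 0},
  {"dx": 0.001,"dy": 0.008,"dz": 0,"rx": 0,"ry": 0,"rz": 0},
  {"dx": 0.001,"dy": 0.008,"dz": 0,"rx": 0,"ry": 0,"rz": 0},
  {"dx": 0.001,"dy": 0.008,"dz": 0,"rx": 0,"ry": 0,"rz": 0},
  {"dx": 0.001,"dy": 0.008,"dz": 0,"rx": 0,"ry": 0,"rz": 0},
])

```text
t: 33.15
tcp_pos: [0.5719, 0.0837, 0.02]
tool_rot: [0.739, 0.674, -0.001, 0.001]
force: [0.7, -9.2, 3.0]
finger_gap: 0.491
gripper_force: 61.7
```

Call:
move_arm([
  {"dx": 0.001,"dy": 0.008,"dz": 0,"rx": 0,"ry": 0,"rz": 0},
  {"dx": 0.001,"dy": 0.008,"dz": 0,"rx": 0,"ry": 0,"rz": 0},
  {"dx": 0.001,"dy": 0.008,"dz": 0,"rx": 0,"ry": 0,"rz": 0},
  {"dx": 0.001,"dy": 0.008,"dz": 0,"rx": 0,"ry": 0,"rz": 0},
  {"dx": 0.001,"dy": 0.008,"dz": 0,"rx": 0,"ry": 0,"rz": 0},
  {"dx": 0.001,"dy": 0.008,"dz": 0,"rx": 0,"ry": 0,"rz": 0},
  {"dx": 0.001,"dy": 0.008,"dz": 0,"rx": 0,"ry": 0,"rz": 0},
  {"dx": 0.001,"dy": 0.008,"dz": 0,"rx": 0,"ry": 0,"rz": 0},
  {"dx": 0.001,"dy": 0.008,"dz": 0,"rx": 0,"ry": 0,"rz": 0},
  {"dx": 0.001,"dy": 0.008,"dz": 0,"rx": 0,"ry": 0,"rz": 0},
])

```text
t: 34.4
tcp_pos: [0.5721, 0.0857, 0.02]
tool_rot: [0.739, 0.674, -0.001, 0.001]
force: [0.8, -8.0, 2.9]
finger_gap: 0.493
gripper_force: 61.7
```

Call:
move_arm([
  {"dx": 0.001,"dy": 0.008,"dz": 0,"rx": 0,"ry": 0,"rz": 0},
  {"dx": 0.001,"dy": 0.008,"dz": 0,"rx": 0,"ry": 0,"rz": 0},
  {"dx": 0.001,"dy": 0.008,"dz": 0,"rx": 0,"ry": 0,"rz": 0},
  {"dx": 0.001,"dy": 0.008,"dz": 0,"rx": 0,"ry": 0,"rz": 0},
  {"dx": 0.001,"dy": 0.008,"dz": 0,"rx": 0,"ry": 0,"rz": 0},
  {"dx": 0.001,"dy": 0.008,"dz": 0,"rx": 0,"ry": 0,"rz": 0},
  {"dx": 0.001,"dy": 0.008,"dz": 0,"rx": 0,"ry": 0,"rz": 0},
  {"dx": 0.001,"dy": 0.008,"dz": 0,"rx": 0,"ry": 0,"rz": 0},
  {"dx": 0.001,"dy": 0.008,"dz": 0,"rx": 0,"ry": 0,"rz": 0},
  {"dx": 0.001,"dy": 0.008,"dz": 0,"rx": 0,"ry": 0,"rz": 0},
])

```text
t: 35.65
tcp_pos: [0.5723, 0.0877, 0.02]
tool_rot: [0.739, 0.674, -0.001, 0.001]
force: [-0.3, -8.9, 3.2]
finger_gap: 0.495
gripper_force: 61.7
```

Call:
move_arm([
  {"dx": 0.001,"dy": 0.008,"dz": 0,"rx": 0,"ry": 0,"rz": 0},
  {"dx": 0.001,"dy": 0.008,"dz": 0,"rx": 0,"ry": 0,"rz": 0},
  {"dx": 0.001,"dy": 0.008,"dz": 0,"rx": 0,"ry": 0,"rz": 0},
  {"dx": 0.001,"dy": 0.008,"dz": 0,"rx": 0,"ry": 0,"rz": 0},
  {"dx": 0.001,"dy": 0.008,"dz": 0,"rx": 0,"ry": 0,"rz": 0},
  {"dx": 0.001,"dy": 0.008,"dz": 0,"rx": 0,"ry": 0,"rz": 0},
  {"dx": 0.001,"dy": 0.008,"dz": 0,"rx": 0,"ry": 0,"rz": 0},
  {"dx": 0.001,"dy": 0.008,"dz": 0,"rx": 0,"ry": 0,"rz": 0},
  {"dx": 0.001,"dy": 0.008,"dz": 0,"rx": 0,"ry": 0,"rz": 0},
  {"dx": 0.001,"dy": 0.008,"dz": 0,"rx": 0,"ry": 0,"rz": 0},
])

```text
t: 36.9
tcp_pos: [0.5725, 0.0897, 0.02]
tool_rot: [0.739, 0.674, -0.001, 0.001]
force: [1.0, -8.7, 3.0]
finger_gap: 0.492
gripper_force: 61.7
```

Call:
move_arm([
  {"dx": 0.001,"dy": 0.008,"dz": 0,"rx": 0,"ry": 0,"rz": 0},
  {"dx": 0.001,"dy": 0.008,"dz": 0,"rx": 0,"ry": 0,"rz": 0},
  {"dx": 0.001,"dy": 0.008,"dz": 0,"rx": 0,"ry": 0,"rz": 0},
  {"dx": 0.001,"dy": 0.008,"dz": 0,"rx": 0,"ry": 0,"rz": 0},
  {"dx": 0.001,"dy": 0.008,"dz": 0,"rx": 0,"ry": 0,"rz": 0},
  {"dx": 0.001,"dy": 0.008,"dz": 0,"rx": 0,"ry": 0,"rz": 0},
  {"dx": 0.001,"dy": 0.008,"dz": 0,"rx": 0,"ry": 0,"rz": 0},
  {"dx": 0.001,"dy": 0.008,"dz": 0,"rx": 0,"ry": 0,"rz": 0},
  {"dx": 0.001,"dy": 0.008,"dz": 0,"rx": 0,"ry": 0,"rz": 0},
  {"dx": 0.001,"dy": 0.008,"dz": 0,"rx": 0,"ry": 0,"rz": 0},
])

```text
t: 38.15
tcp_pos: [0.5727, 0.0917, 0.02]
tool_rot: [0.739, 0.674, -0.001, 0.001]
force: [0.1, -8.6, 3.3]
finger_gap: 0.494
gripper_force: 61.7
```

Call:
move_arm([
  {"dx": 0.001,"dy": 0.008,"dz": 0,"rx": 0,"ry": 0,"rz": 0},
  {"dx": 0.001,"dy": 0.008,"dz": 0,"rx": 0,"ry": 0,"rz": 0},
  {"dx": 0.001,"dy": 0.008,"dz": 0,"rx": 0,"ry": 0,"rz": 0},
  {"dx": 0.001,"dy": 0.008,"dz": 0,"rx": 0,"ry": 0,"rz": 0},
  {"dx": 0.001,"dy": 0.008,"dz": 0,"rx": 0,"ry": 0,"rz": 0},
  {"dx": 0.001,"dy": 0.008,"dz": 0,"rx": 0,"ry": 0,"rz": 0},
  {"dx": 0.001,"dy": 0.008,"dz": 0,"rx": 0,"ry": 0,"rz": 0},
  {"dx": 0.001,"dy": 0.008,"dz": 0,"rx": 0,"ry": 0,"rz": 0},
  {"dx": 0.001,"dy": 0.008,"dz": 0,"rx": 0,"ry": 0,"rz": 0},
  {"dx": 0.001,"dy": 0.008,"dz": 0,"rx": 0,"ry": 0,"rz": 0},
])

```text
t: 39.4
tcp_pos: [0.5729, 0.0936, 0.02]
tool_rot: [0.739, 0.674, -0.001, 0.001]
force: [-0.3, -8.7, 3.4]
finger_gap: 0.498
gripper_force: 61.8
```

Call:
move_arm([
  {"dx": 0.001,"dy": 0.008,"dz": 0,"rx": 0,"ry": 0,"rz": 0},
  {"dx": 0.001,"dy": 0.008,"dz": 0,"rx": 0,"ry": 0,"rz": 0},
  {"dx": 0.001,"dy": 0.008,"dz": 0,"rx": 0,"ry": 0,"rz": 0},
  {"dx": 0.001,"dy": 0.008,"dz": 0,"rx": 0,"ry": 0,"rz": 0},
  {"dx": 0.001,"dy": 0.008,"dz": 0,"rx": 0,"ry": 0,"rz": 0},
  {"dx": 0.001,"dy": 0.008,"dz": 0,"rx": 0,"ry": 0,"rz": 0},
  {"dx": 0.001,"dy": 0.008,"dz": 0,"rx": 0,"ry": 0,"rz": 0},
  {"dx": 0.001,"dy": 0.008,"dz": 0,"rx": 0,"ry": 0,"rz": 0},
  {"dx": 0.001,"dy": 0.008,"dz": 0,"rx": 0,"ry": 0,"rz": 0},
  {"dx": 0.001,"dy": 0.008,"dz": 0,"rx": 0,"ry": 0,"rz": 0},
])

```text
t: 40.65
tcp_pos: [0.5731, 0.0956, 0.02]
tool_rot: [0.739, 0.674, -0.001, 0.0]
force: [0.6, -7.9, 3.9]
finger_gap: 0.487
gripper_force: 61.8
```

Call:
move_arm([
  {"dx": 0.001,"dy": 0.008,"dz": 0,"rx": 0,"ry": 0,"rz": 0},
  {"dx": 0.001,"dy": 0.008,"dz": 0,"rx": 0,"ry": 0,"rz": 0},
  {"dx": 0.001,"dy": 0.008,"dz": 0,"rx": 0,"ry": 0,"rz": 0},
  {"dx": 0.001,"dy": 0.008,"dz": 0,"rx": 0,"ry": 0,"rz": 0},
  {"dx": 0.001,"dy": 0.008,"dz": 0,"rx": 0,"ry": 0,"rz": 0},
  {"dx": 0.001,"dy": 0.008,"dz": 0,"rx": 0,"ry": 0,"rz": 0},
  {"dx": 0.001,"dy": 0.008,"dz": 0,"rx": 0,"ry": 0,"rz": 0},
  {"dx": 0.001,"dy": 0.008,"dz": 0,"rx": 0,"ry": 0,"rz": 0},
  {"dx": 0.001,"dy": 0.008,"dz": 0,"rx": 0,"ry": 0,"rz": 0},
  {"dx": 0.001,"dy": 0.008,"dz": 0,"rx": 0,"ry": 0,"rz": 0},
])

```text
t: 41.9
tcp_pos: [0.5733, 0.0976, 0.02]
tool_rot: [0.739, 0.674, -0.001, 0.0]
force: [0.3, -8.3, 2.7]
finger_gap: 0.494
gripper_force: 61.8
```

Call:
move_arm([
  {"dx": 0.001,"dy": 0.008,"dz": 0,"rx": 0,"ry": 0,"rz": 0},
  {"dx": 0.001,"dy": 0.008,"dz": 0,"rx": 0,"ry": 0,"rz": 0},
  {"dx": 0.001,"dy": 0.008,"dz": 0,"rx": 0,"ry": 0,"rz": 0},
  {"dx": 0.001,"dy": 0.008,"dz": 0,"rx": 0,"ry": 0,"rz": 0},
  {"dx": 0.001,"dy": 0.008,"dz": 0,"rx": 0,"ry": 0,"rz": 0},
  {"dx": 0.001,"dy": 0.008,"dz": 0,"rx": 0,"ry": 0,"rz": 0},
  {"dx": 0.001,"dy": 0.008,"dz": 0,"rx": 0,"ry": 0,"rz": 0},
  {"dx": 0.001,"dy": 0.008,"dz": 0,"rx": 0,"ry": 0,"rz": 0},
  {"dx": 0.001,"dy": 0.008,"dz": 0,"rx": 0,"ry": 0,"rz": 0},
  {"dx": 0.001,"dy": 0.008,"dz": 0,"rx": 0,"ry": 0,"rz": 0},
])

```text
t: 43.15
tcp_pos: [0.5734, 0.0996, 0.02]
tool_rot: [0.739, 0.674, -0.001, 0.0]
force: [0.1, -8.7, 3.6]
finger_gap: 0.496
gripper_force: 61.8
```

Call:
move_arm([
  {"dx": 0.001,"dy": 0.008,"dz": 0,"rx": 0,"ry": 0,"rz": 0},
  {"dx": 0.001,"dy": 0.008,"dz": 0,"rx": 0,"ry": 0,"rz": 0},
  {"dx": 0.001,"dy": 0.008,"dz": 0,"rx": 0,"ry": 0,"rz": 0},
  {"dx": 0.001,"dy": 0.008,"dz": 0,"rx": 0,"ry": 0,"rz": 0},
  {"dx": 0.001,"dy": 0.008,"dz": 0,"rx": 0,"ry": 0,"rz": 0},
  {"dx": 0.001,"dy": 0.008,"dz": 0,"rx": 0,"ry": 0,"rz": 0},
  {"dx": 0.001,"dy": 0.008,"dz": 0,"rx": 0,"ry": 0,"rz": 0},
  {"dx": 0.001,"dy": 0.008,"dz": 0,"rx": 0,"ry": 0,"rz": 0},
  {"dx": 0.001,"dy": 0.008,"dz": 0,"rx": 0,"ry": 0,"rz": 0},
  {"dx": 0.001,"dy": 0.008,"dz": 0,"rx": 0,"ry": 0,"rz": 0},
])

```text
t: 44.4
tcp_pos: [0.5736, 0.101, 0.02]
tool_rot: [0.738, 0.674, -0.002, 0.001]
force: [-0.7, -10.7, 4.4]
finger_gap: 0.494
gripper_force: 61.8
```

Contact seems to be starting, so I'm cutting the steps.

Call:
move_arm([
  {"dx": 0.0003,"dy": 0.003,"dz": 0,"rx": 0,"ry": 0,"rz": 0},
  {"dx": 0.0003,"dy": 0.003,"dz": 0,"rx": 0,"ry": 0,"rz": 0},
  {"dx": 0.0003,"dy": 0.003,"dz": 0,"rx": 0,"ry": 0,"rz": 0},
  {"dx": 0.0003,"dy": 0.003,"dz": 0,"rx": 0,"ry": 0,"rz": 0},
  {"dx": 0.0003,"dy": 0.003,"dz": 0,"rx": 0,"ry": 0,"rz": 0},
  {"dx": 0.0003,"dy": 0.003,"dz": 0,"rx": 0,"ry": 0,"rz": 0},
  {"dx": 0.0003,"dy": 0.003,"dz": 0,"rx": 0,"ry": 0,"rz": 0},
  {"dx": 0.0003,"dy": 0.003,"dz": 0,"rx": 0,"ry": 0,"rz": 0},
  {"dx": 0.0003,"dy": 0.003,"dz": 0,"rx": 0,"ry": 0,"rz": 0},
  {"dx": 0.0003,"dy": 0.003,"dz": 0,"rx": 0,"ry": 0,"rz": 0},
])

```text
t: 45.65
tcp_pos: [0.5736, 0.1012, 0.02]
tool_rot: [0.738, 0.674, -0.002, 0.001]
force: [-0.8, -12.1, 3.6]
finger_gap: 0.493
gripper_force: 61.8
```

Call:
move_arm([
  {"dx": 0.0006,"dy": 0.006,"dz": 0,"rx": 0,"ry": 0,"rz": 0},
  {"dx": 0.0006,"dy": 0.006,"dz": 0,"rx": 0,"ry": 0,"rz": 0},
  {"dx": 0.0006,"dy": 0.006,"dz": 0,"rx": 0,"ry": 0,"rz": 0},
  {"dx": 0.0006,"dy": 0.006,"dz": 0,"rx": 0,"ry": 0,"rz": 0},
  {"dx": 0.0006,"dy": 0.006,"dz": 0,"rx": 0,"ry": 0,"rz": 0},
  {"dx": 0.0006,"dy": 0.006,"dz": 0,"rx": 0,"ry": 0,"rz": 0},
  {"dx": 0.0006,"dy": 0.006,"dz": 0,"rx": 0,"ry": 0,"rz": 0},
  {"dx": 0.0006,"dy": 0.006,"dz": 0,"rx": 0,"ry": 0,"rz": 0},
  {"dx": 0.0006,"dy": 0.006,"dz": 0,"rx": 0,"ry": 0,"rz": 0},
  {"dx": 0.0006,"dy": 0.006,"dz": 0,"rx": 0,"ry": 0,"rz": 0},
])

```text
t: 46.9
tcp_pos: [0.5737, 0.1017, 0.02]
tool_rot: [0.738, 0.675, -0.003, 0.001]
force: [-0.0, -16.2, 5.0]
finger_gap: 0.495
gripper_force: 61.9
```

Call:
move_arm([
  {"dx": 0.0005,"dy": 0.005,"dz": 0,"rx": 0,"ry": 0,"rz": 0},
  {"dx": 0.0005,"dy": 0.005,"dz": 0,"rx": 0,"ry": 0,"rz": 0},
  {"dx": 0.0005,"dy": 0.005,"dz": 0,"rx": 0,"ry": 0,"rz": 0},
  {"dx": 0.0005,"dy": 0.005,"dz": 0,"rx": 0,"ry": 0,"rz": 0},
  {"dx": 0.0005,"dy": 0.005,"dz": 0,"rx": 0,"ry": 0,"rz": 0},
  {"dx": 0.0005,"dy": 0.005,"dz": 0,"rx": 0,"ry": 0,"rz": 0},
  {"dx": 0,"dy": 0,"dz": 0,"rx": 0,"ry": 0,"rz": 0},
  {"dx": 0,"dy": 0,"dz": 0,"rx": 0,"ry": 0,"rz": 0},
  {"dx": 0,"dy": 0,"dz": 0,"rx": 0,"ry": 0,"rz": 0},
  {"dx": 0,"dy": 0,"dz": 0,"rx": 0,"ry": 0,"rz": 0},
])

```text
t: 48.15
tcp_pos: [0.5737, 0.1019, 0.02]
tool_rot: [0.738, 0.675, -0.003, 0.001]
force: [-1.4, -17.3, 5.1]
finger_gap: 0.492
gripper_force: 61.9
```

Call:
move_arm([
  {"dx": 0.0005,"dy": 0.006,"dz": 0,"rx": 0,"ry": 0,"rz": 0},
  {"dx": 0.0005,"dy": 0.006,"dz": 0,"rx": 0,"ry": 0,"rz": 0},
  {"dx": 0.0005,"dy": 0.006,"dz": 0,"rx": 0,"ry": 0,"rz": 0},
  {"dx": 0.0005,"dy": 0.006,"dz": 0,"rx": 0,"ry": 0,"rz": 0},
  {"dx": 0,"dy": 0,"dz": 0,"rx": 0,"ry": 0,"rz": 0},
  {"dx": 0,"dy": 0,"dz": 0,"rx": 0,"ry": 0,"rz": 0},
  {"dx": 0,"dy": 0,"dz": 0,"rx": 0,"ry": 0,"rz": 0},
  {"dx": 0,"dy": 0,"dz": 0,"rx": 0,"ry": 0,"rz": 0},
  {"dx": 0,"dy": 0,"dz": 0,"rx": 0,"ry": 0,"rz": 0},
  {"dx": 0,"dy": 0,"dz": 0,"rx": 0,"ry": 0,"rz": 0},
])

```text
t: 49.4
tcp_pos: [0.5737, 0.1021, 0.02]
tool_rot: [0.738, 0.675, -0.003, 0.001]
force: [-2.5, -18.5, 4.3]
finger_gap: 0.494
gripper_force: 61.9
```

Stop force is about 10 N above the sliding force. Releasing.

Call:
move_arm([
  {"dx": 0,"dy": 0,"dz": 0,"rx": 0,"ry": 0,"rz": 0},
  {"dx": 0,"dy": 0,"dz": 0,"rx": 0,"ry": 0,"rz": 0},
  {"dx": 0,"dy": 0,"dz": 0,"rx": 0,"ry": 0,"rz": 0},
  {"dx": 0,"dy": 0,"dz": 0,"rx": 0,"ry": 0,"rz": 0},
  {"dx": 0,"dy": 0,"dz": 0,"rx": 0,"ry": 0,"rz": 0},
  {"dx": 0,"dy": 0,"dz": 0,"rx": 0,"ry": 0,"rz": 0},
  {"dx": 0,"dy": 0,"dz": 0,"rx": 0,"ry": 0,"rz": 0},
  {"dx": 0,"dy": 0,"dz": 0,"rx": 0,"ry": 0,"rz": 0},
  {"dx": 0,"dy": 0,"dz": 0,"rx": 0,"ry": 0,"rz": 0},
  {"dx": 0,"dy": 0,"dz": 0,"rx": 0,"ry": 0,"rz": 0},
], claw=100)

```text
t: 50.65
tcp_pos: [0.5746, 0.1066, 0.0198]
tool_rot: [0.739, 0.674, 0.0, -0.0]
force: [0.0, -0.2, -0.6]
finger_gap: 0.999
gripper_force: 0.0
```

Call:
move_arm([
  {"dx": 0,"dy": 0,"dz": 0.3,"rx": 0,"ry": 0,"rz": 0},
  {"dx": 0,"dy": 0,"dz": 0.5,"rx": 0,"ry": 0,"rz": 0},
  {"dx": 0,"dy": 0,"dz": 0.6,"rx": 0,"ry": 0,"rz": 0},
  {"dx": 0,"dy": 0,"dz": 0.6,"rx": 0,"ry": 0,"rz": 0},
  {"dx": 0,"dy": 0,"dz": 0.6,"rx": 0,"ry": 0,"rz": 0},
  {"dx": 0,"dy": 0,"dz": 0.6,"rx": 0,"ry": 0,"rz": 0},
  {"dx": 0,"dy": 0,"dz": 0.6,"rx": 0,"ry": 0,"rz": 0},
  {"dx": 0,"dy": 0,"dz": 0.4,"rx": 0,"ry": 0,"rz": 0},
  {"dx": 0,"dy": 0,"dz": 0,"rx": 0,"ry": 0,"rz": 0},
  {"dx": 0,"dy": 0,"dz": 0,"rx": 0,"ry": 0,"rz": 0},
])

```text
t: 51.9
tcp_pos: [0.5742, 0.1067, 0.1244]
tool_rot: [0.739, 0.674, -0.0, -0.0]
force: [0.7, -0.6, -0.8]
finger_gap: 1.0
gripper_force: 0.0
```

```bash
python3 -c "
from station import order
print(order.sign_off())"
```

```text
the job is handed in; nothing more can be done
None
```

I handed the job in at 51.9 s: the row of four was pushed into the rack with about 10 N on the end stop by the wrist force, then released. I had no pictures left to check the tins after release, and the hand-in returned no verdict.

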